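Chuck up a blank and cover the bead tubs before drilling

ROBOT

A 6-joint arm with a two-finger parallel gripper is mounted at the origin on the work surface. World frame = base frame: x ahead of the robot, y to its left, z up, the work surface at z = 0. Lengths are in m, angles in rad, forces in N, time in s.
With the tool pointing down it reaches from about 0.375 to 0.975 m from the base axis. Payload 3.8 kg.
Tool frame: the origin (TCP) lies on the centre line of the jaws, within the pads' length; the fingertips stand 25 mm ahead of it and the grasp point (between the pads) lies 6 mm ahead of it; z points along the fingers, y is the direction in which the jaws open and shut (so a half turn about z gives the same grasp; the last joint's range is limited). The gripper opens to 85 mm and grips with 20 to 120 N. Pads are 22 mm wide; open, the fingers measure 114 mm over their backs; the gripper's body (76 mm by 85 mm) begins 54 mm behind the grasp point. The pads swing forward as they close: fully open they stand 13 mm farther back than shut.
Start: joints at [1.244, 0.264, 1.604, -0, 1.274, -0.037], TCP at [0.193, 0.647, 0.256] pointing down, gripper open.
Joint ranges: [-2.63, 2.63], [-0.94, 2.18], [0.31, 2.57], [-1.31, 4.45], [0, 2.66], [-2.55, 2.55]. Speed limits (rad/s): [2.57, 2.57, 3.14, 3.14, 3.14, 3.14].

INTERFACE

Orientations are given as a rotation vector (axis times angle).
In Python, from workcell import bot gives the robot as it stands.
- The arm moves only by the tool servo_tool, never from a script. Its argument "moves" is a list of rows, each a list of 3 entries, a list of its own where there are three numbers: the closure in counts, from 0 (fully open) to 255 (shut), then the shift along the tool's x, y, z in m, then the turn about the tool's z in rad. A call has exactly 8 rows; each row shifts and turns the pose as measured when the row begins, along the tool's axes as they then stand; what a row does not reach is not made up. A row lasts 1/12 s, in which the tool goes at most 41.7 mm and 7.16 degrees, less where a joint would pass 70% of its speed; a pose out of reach is approached as far as the arm can. A call is refused whole if a number of a shift passes 0.0417 or a number of a turn 0.125, either way. A call with a gripper value outside its range is refused whole. The fingers move at their own pace and stop on an object; "newtons" is the grip in N (left out, the last holds). Time passes only in rows, so rows that do not move let the fingers close, or fill a call up. It gives the time, the measured TCP pose, the force and the opening at its end, in the units of the state.
- bot.read_state(): the state, without advancing time (a new reading comes with each control period).
- bot.read_camera(name): name is "scene" or "top"; returns a dict with "pixels" (400x640x3 uint8, red, green, blue), "depth" (400x640 float32, m along the optical axis (not along the pixel's ray), 0 where there is no reading), "intrinsics" (3x3 intrinsics, pixels), "R" (3x3) and "t" (3): a world point X has camera coordinates R X + t. Camera axes: x right, y down, z forward; pixel columns grow to the right and rows downward; lengths in m; the calibration is good to about 2 mm. A picture is of the moment at which its call begins.
- bot.finish_job(): hands the job in, once; it reports no verdict.
The state is a dict: "time": time; "q": joint angles; "joint_vel": joint speeds; "joint_torque": joint torques, N m; "tool_pos": TCP position; "tcp_rot": TCP orientation; "wrist_force": force on the tool from outside, world axes, zero at the start; "torque": the same for the moment, N m; "width": opening from 0.0 (shut) to 1.0 (fully open).
Only numpy, scipy, OpenCV 4.12 (cv2) and the standard library are available. Lean on these libraries where they do the work, as an engineer would, in place of code of your own. Each camera call takes 0.05 s, during which the arm holds its last target.

TASK

Get the bench ready for drilling: open the chuck's jaws with its handle, slide the tall blank up out of the slotted rack and stand it upright on the chuck face, centred between the two jaws and parallel to them; then turn the handle clockwise until the jaws hold it firmly. So that no dust gets among the beads, also put on every bead tub the lid of its own shape, fully seated; any order will do. Keep the tubs upright, leave the two short blanks in the rack, leave the glue gun and the brush alone, and let go of everything at the end.

Things in the scene. Friction and masses are not known exactly. Their poses are not given: they have to be found in the camera images.
- chuck: self-centring bench chuck, fixed, on a round foot 100 mm across, 12 mm high; origin on the bench in its axis; the jaws close along its x axis (-x side roughly faces the robot), z up. From below: grey body to z 30 mm, turning sleeve z 30 to 50 mm, flat steel face with its top at z 58 mm, and on it the two jaws
- chuck_face (a point): centre of the flat top of the chuck face, on the chuck's axis midway between the jaws, 58 mm above the bench; the lower edge of the blank stands here. Same axes as the chuck
- sleeve (a joint): turn (rad) of the chuck's knurled sleeve, 92 mm across; 0 = open, grows clockwise seen from above and moves both jaws inward, 8 mm per rad each: jaw gap = 24 mm - 16 mm x value; they meet the 8 mm blank at about 1.0 (end stop at 1.12). Friction 0.2 Nm (2 N at the handle); it stays where left, so tightened jaws stay tight; from 1.05 up (about 5 N at the handle) they are firm. Starts nearly closed
- handle_grip (a point): grip point (z 85 mm) in the axis of the sleeve's handle, an upright black round post 18 mm across, z 34 to 100 mm, at the end of a radial bar (12 mm thick, centre z 40 mm) 100 mm from the chuck's axis. In the chuck's frame the post stands at angle (pi + 0.5 - sleeve value) from x, counterclockwise positive, so it swings through the robot's side of the chuck
- jaw_near: steel jaw on the chuck's -x side: 60 mm long along the chuck's y, 20 mm thick, from z = 58 to 98 mm, flat inner face. Its origin is on the chuck's axis at bench height when the sleeve is at 0, and moves 8 mm per rad along +x of the chuck
- jaw_far: the same jaw on the +x side, moving along -x of the chuck
- rack: fixed wooden rack, 112 x 90 x 60 mm high, with three parallel slots 12 mm wide, 30 mm apart (at x = -30, 0 and +30 mm), open at the top and ends, running along its y; slot floors 10 mm above the bench. Origin: centre of its underside
- blank: the tall plywood blank, 8 mm thick (x) x 70 mm wide (y) x 120 mm tall (z), 0.11 kg, standing loosely in one of the rack's slots; origin at the centre of its lower edge. It stands 50 mm higher than the other two
- short_a: a short plywood blank, 8 x 70 x 70 mm tall, in another slot; not needed. Origin at the centre of its lower edge
- short_b: the same as short_a, in the remaining slot
- tub_round: open blue plastic bead tub, round, 84 mm across, opening 76 mm, 42 mm high, walls 4 mm, filled with beads to 29 mm (the beads are part of it), 0.3 kg, loose; may be absent. Origin: centre of its underside
- tub_square: open blue plastic bead tub, square, 76 x 76 mm, opening 68 x 68 mm, 42 mm high, walls 4 mm, filled with beads to 29 mm (the beads are part of it), 0.3 kg, loose; may be absent. Origin: centre of its underside
- tub_oblong: open blue plastic bead tub, oblong, 100 mm (x) x 60 mm (y), opening 92 x 52 mm, 42 mm high, walls 4 mm, filled with beads to 29 mm (the beads are part of it), 0.3 kg, loose; may be absent. Origin: centre of its underside
- lid_round: light wooden lid of the round tub: round, 84 mm across, with a plug 69 mm across underneath, a round knob 20 mm across on top, 28 mm high. Plug z 0 to 8, plate 8 to 13, knob 13 to 41 mm; origin: centre of the plug's underside. Lies right way up. Seated, the plug is in the opening and the plate rests on the rim (origin 34 mm above the tub's). About 0.08 kg, loose
- lid_square: light wooden lid of the square tub: square, 76 x 76 mm, with a plug 61 x 61 mm underneath, a bar knob 40 mm (x) x 16 mm (y) on top, 28 mm high. Plug z 0 to 8, plate 8 to 13, knob 13 to 41 mm; origin: centre of the plug's underside. Lies right way up. Seated, the plug is in the opening and the plate rests on the rim (origin 34 mm above the tub's). About 0.08 kg, loose
- lid_oblong: light wooden lid of the oblong tub: oblong, 100 mm (x) x 60 mm (y), with a plug 85 x 45 mm underneath, a bar knob 40 mm (x) x 16 mm (y) on top, 28 mm high. Plug z 0 to 8, plate 8 to 13, knob 13 to 41 mm; origin: centre of the plug's underside. Lies right way up. Seated, the plug is in the opening and the plate rests on the rim (origin 34 mm above the tub's). About 0.08 kg, loose
- glue_gun: blue glue gun lying at the far left, 165 x 128 x 28 mm, not needed; origin under the middle of its barrel
- brush: small brush lying at the far right, not needed; origin under its middle
There are look-alikes about, which are no part of the job. Leave any red or turquoise look-alike of the lid_round alone.

How it is judged:
On the way, in this order (a step that is already met when the one before it is completed fails the run):
1. the tall blank has been slid up clear of the rack (z of blank in the frame of rack above 0.062 m), for 0.1 s.
2. the blank stands upright on the chuck face and the jaws grip it from both sides (value of joint sleeve above 0.88 rad and contact force between each of jaw_near, jaw_far and blank above 2.5 N and horizontal distance between blank and chuck_face below 0.015 m and z of blank in the frame of chuck_face between -0.004 and 0.004 m and angle between blank's own z axis and vertical below 0.08 rad and angle between the x axis of blank and the x axis of chuck, either way round below 0.12 rad), for 0.2 s.
At the end, for the whole second after the job is handed in: Blank on the chuck face (within 4 mm in height, 15 mm of the axis, tilt under 0.08, parallel to 0.12 rad), each jaw pressing it over 2.5 N, sleeve above 0.88; each tub present upright with own lid: centres within 10 mm, lid origin 30 to 38 mm above the tub's underside, tilt under 0.08 rad, at rest (all of step 2 and horizontal distance between lid_round and tub_round below 0.01 m and z of lid_round in the frame of tub_round between 0.03 and 0.038 m and angle between each of lid_round, tub_round, lid_square, tub_square, lid_oblong, tub_oblong's own z axis and vertical below 0.08 rad and linear speed of each of lid_round, lid_square, lid_oblong below 0.02 m/s and horizontal distance between lid_square and tub_square below 0.01 m and z of lid_square in the frame of tub_square between 0.03 and 0.038 m and horizontal distance between lid_oblong and tub_oblong below 0.01 m and z of lid_oblong in the frame of tub_oblong between 0.03 and 0.038 m); the robot touches nothing.
It fails at once if a short blank was pulled out of the rack or shifted more than 30 mm (distance of any of short_a, short_b from where it was at the start of the episode above 0.03 m).
It fails at once if a bead tub was tipped over (angle between any of tub_round, tub_square, tub_oblong's own z axis and vertical above 0.7 rad).
It fails at once if the glue gun or the brush was shifted more than 40 mm (distance of any of glue_gun, brush from where it was at the start of the episode above 0.04 m).
Of tub_round, tub_square, tub_oblong only 2 to 3 are there at a start; the rules pass over those that are not, and their reading is None.
At some moment in a run one of lid_round, lid_square, lid_oblong, tub_round, tub_square, tub_oblong may be knocked a few centimetres aside while the robot is not near it.
It also fails if it takes over 210 s, if anything falls off the work surface, if the arm or the gripper's body presses on something with over 40 N, if the wrist force passes 120 N, or if a joint passes its speed limit or range.

## Working session

There is one attempt and no reset: what is moved stays moved. The work goes in short steps, Python scripts to look and compute and a tool call to move; the robot and the scene stay as the last step left them, time stands still between calls to the robot, and variables do not carry over. Pictures are saved under pics/ and viewed, and the job is handed in when it is done.

Besides the shell and the picture viewer there is one more tool, called by a JSON object that holds its "fn" and its "kwargs". servo_tool: Moves the arm, as the interface text tells. Its arguments: {"type":"object","properties":{"moves":{"type":"array","items":{"type":"array"}},"newtons":{"type":"number"}},"required":["moves"]}

```bash
ls; mkdir -p pics; cat > h.py <<'E'
import numpy as np, cv2
from workcell import bot
def snap(name,fn):
    c=bot.read_camera(name); cv2.imwrite('pics/'+fn,c['pixels'][:,:,::-1].copy())
    np.savez('pics/'+fn+'.npz',**c); return c
def pts(c):
    K=c['intrinsics'];d=c['depth'];v,u=np.mgrid[:d.shape[0],:d.shape[1]]
    P=np.stack([(u-K[0,2])/K[0,0]*d,(v-K[1,2])/K[1,1]*d,d],-1)
    return (P-c['t'])@c['R']
def ray(c,u,v,z):
    K=c['intrinsics'];r=np.array([(u-K[0,2])/K[0,0],(v-K[1,2])/K[1,1],1.])@c['R'];o=-c['R'].T@c['t']
    return o+r*(z-o[2])/r[2]
def st():
    s=bot.read_state()
    for k in s: print(k,np.round(s[k],4))
    return s
E
python3 - <<'E'
from h import *
st()
for n in('top','scene'):
    c=snap(n,n+'0.png');print(n,c['intrinsics'],-c['R'].T@c['t'],c['R'])
E
```

```text
pics
time 0.0
q [ 1.2441  0.2648  1.6054 -0.      1.2737 -0.0369]
joint_vel [-0.0018  0.0003 -0.0017  0.0021  0.0009 -0.0001]
joint_torque [ 2.10000e-03 -5.15104e+01 -3.67323e+01 -1.00000e-04  1.30000e-02
 -0.00000e+00]
tool_pos [0.1927 0.6462 0.255 ]
tcp_rot [-0.4536 -3.1083  0.0034]
wrist_force [-0.1051  0.1584 -0.0381]
torque [-0.0339  0.0527 -0.0125]
width 1.0011
top [[371.19813476   0.         322.21572669]
 [  0.         371.19813476 196.03034616]
 [  0.           0.           1.        ]] [ 0.44621112 -0.02669859  0.93097692] [[-0.03033284 -0.99944081  0.01407058]
 [-0.98473871  0.02746714 -0.17185814]
 [ 0.17137557 -0.01906879 -0.98502122]]
scene [[429.79631199   0.         321.1554427 ]
 [  0.         429.79631199 194.76429531]
 [  0.           0.           1.        ]] [ 1.18168363 -0.29552881  0.73689032] [[ 0.43092255  0.90238581 -0.00236972]
 [ 0.65073314 -0.31256631 -0.69198893]
 [-0.62518168  0.29665158 -0.72190422]]
```

View pics/top0.png

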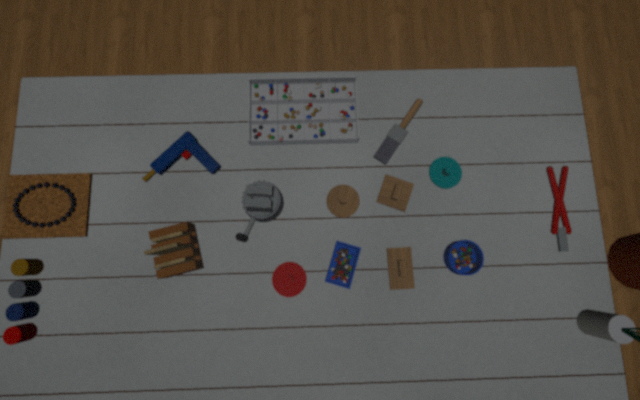

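View pics/scene0.png

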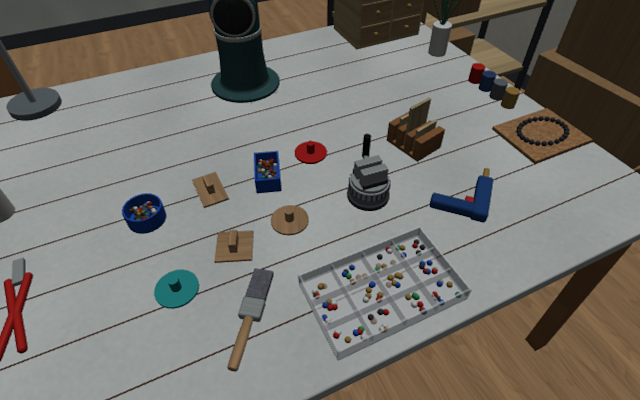

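The top view shows the chuck at (262,200) with its handle at (243,237), and the rack at (178,250) with the tall blank in one slot. The oblong tub is at (343,264) and the round tub at (463,257). The wooden lids are round (343,201), square (395,193) and oblong (400,268). There is no square tub, and the red and turquoise lids are decoys.

```bash
python3 - <<'E'
import numpy as np,cv2
for n,(a,b,c,d) in {'top':(130,300,130,300),'scene':(80,220,320,460)}.items():
    im=cv2.imread(f'pics/{n}0.png')[a:b,c:d]
    im=np.clip(im.astype(float)*1.8,0,255).astype('uint8')
    cv2.imwrite(f'pics/{n}0c.png',cv2.resize(im,(600,600),interpolation=cv2.INTER_CUBIC))
E
```

```text
(no output)
```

View pics/top0c.png

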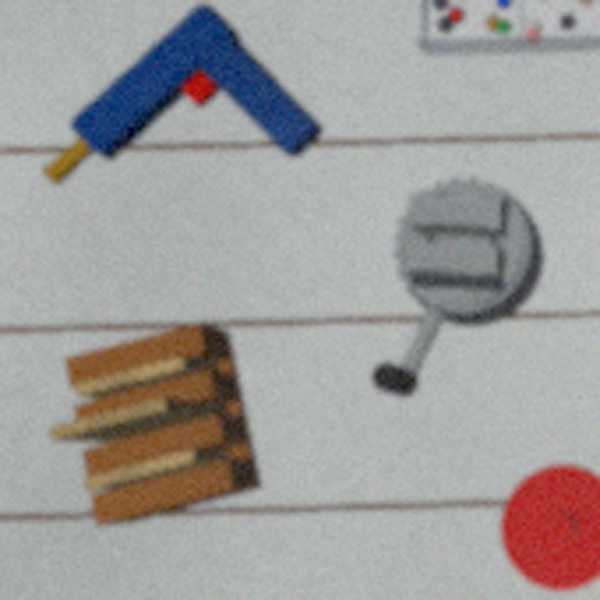

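View pics/scene0c.png

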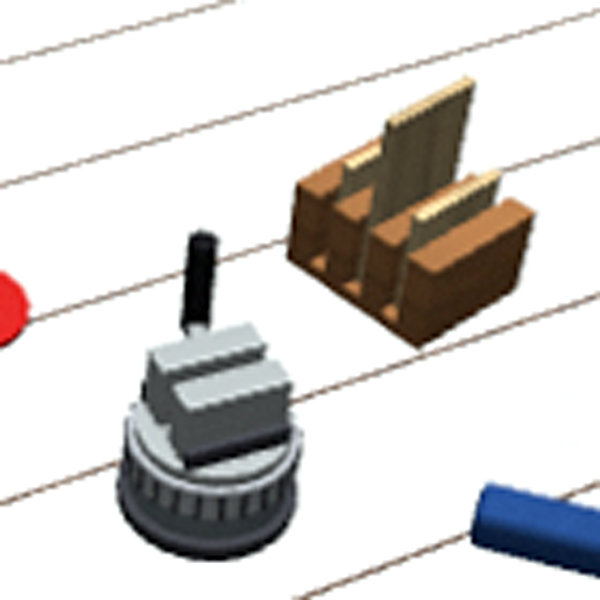

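```bash
python3 - <<'E'
from h import *
for n in('top','scene'):
    c=dict(np.load(f'pics/{n}0.png.npz'));P=pts(c)
    d=c['depth'];print(n,(d==0).mean())
    px=c['pixels'];hsv=cv2.cvtColor(px,cv2.COLOR_RGB2HSV)
    # world height slices, box
    Z=P[...,2]
    print('table z',np.median(Z[(P[...,0]>.3)&(P[...,0]<.6)]))
    for lo,hi in((.108,.14),(.09,.106),(.065,.075),(.052,.064),(.038,.046),(.03,.05)):
        m=((Z>lo)&(Z<hi)&(P[...,0]>.2)&(P[...,0]<.8)&(abs(P[...,1])<.5)).astype('uint8')
        k,l,s,ce=cv2.connectedComponentsWithStats(m)
        for i in range(1,k):
            if s[i,4]>12:
                q=P[l==i];print(lo,hi,s[i],np.round(q.mean(0),3),np.round(np.ptp(q,axis=0),3))
E
```

```text
top 0.00400390625
table z 0.0017088150257488516
0.108 0.14 [144 243  38  12 183] [0.482 0.302 0.127] [0.022 0.07  0.026]
0.09 0.106 [246 185  27  11 248] [0.609 0.101 0.099] [0.024 0.059 0.013]
0.09 0.106 [244 198  28  11 251] [0.579 0.103 0.099] [0.024 0.061 0.014]
0.09 0.106 [236 233   9   8  55] [0.504 0.144 0.1  ] [0.016 0.016 0.015]
0.09 0.106 [177 244   7   5  13] [0.487 0.274 0.098] [0.009 0.011 0.014]
0.09 0.106 [153 249  23   6  23] [0.477 0.31  0.099] [0.01  0.043 0.015]
0.065 0.075 [246 205  27   7  72] [0.567 0.103 0.071] [0.014 0.061 0.009]
0.052 0.064 [252 181  21   6  59] [0.632 0.1   0.059] [0.014 0.049 0.011]
0.052 0.064 [242 186  38  33 306] [0.583 0.095 0.059] [0.077 0.089 0.012]
0.052 0.064 [149 222  43  27 566] [0.516 0.311 0.061] [0.059 0.098 0.012]
0.052 0.064 [154 245  44  34 721] [0.452 0.298 0.06 ] [0.073 0.098 0.012]
0.038 0.046 [445 166   9   9  56] [ 0.658 -0.359  0.042] [0.019 0.02  0.008]
0.038 0.046 [392 183  11  17 104] [ 0.609 -0.228  0.042] [0.04  0.026 0.006]
0.038 0.046 [340 195   8   9  56] [ 0.592 -0.096  0.042] [0.02  0.017 0.006]
0.038 0.046 [
[... 4673 characters left out ...]
-0.227  0.041] [0.041 0.017 0.015]
0.03 0.05 [478 176  15  17 105] [0.702 0.357 0.031] [0.049 0.047 0.004]
0.03 0.05 [349 182  42  19 229] [0.624 0.085 0.042] [0.067 0.086 0.019]
0.03 0.05 [474 187  18  28 173] [0.745 0.31  0.031] [0.071 0.073 0.004]
0.03 0.05 [122 193  42  33 506] [ 0.446 -0.379  0.038] [0.086 0.083 0.016]
0.03 0.05 [140 207  10   6  19] [ 0.444 -0.376  0.031] [0.015 0.018 0.004]
0.03 0.05 [285 207   9  11  82] [ 0.595 -0.094  0.04 ] [0.022 0.019 0.015]
0.03 0.05 [298 226 138  72 739] [ 0.759 -0.001  0.035] [0.056 0.281 0.01 ]
0.03 0.05 [228 230  10  19 157] [ 0.612 -0.226  0.041] [0.041 0.028 0.015]
0.03 0.05 [168 275  12  13 122] [ 0.661 -0.357  0.04 ] [0.02  0.019 0.015]
```

```bash
cat >> h.py <<'E'
def slab(P,lo,hi,x,y,r):
    m=(P[...,2]>lo)&(P[...,2]<hi)&(np.hypot(P[...,0]-x,P[...,1]-y)<r)
    q=P[m]
    (cx,cy),(w,h),a=cv2.minAreaRect((q[:,:2]*1000).astype(np.float32))
    if w<h: w,h,a=h,w,a+90
    a=(a+90)%180-90
    return np.round(q[:,:2].mean(0)*1000,1),np.round([cx,cy],1),np.round([w,h],1),'long axis deg',round(a,1),len(q)
E
python3 - <<'E'
from h import *
T=[('blanktop',.122,.136,.483,.303,.06),('handle',.093,.106,.505,.144,.03),('jawN',.094,.104,.578,.103,.045),('jawsboth',.094,.104,.594,.103,.06),
('rack top',.055,.064,.485,.303,.09),('tubR',.037,.046,.444,-.38,.06),('tubO',.037,.046,.435,-.088,.08),('knobR',.038,.046,.593,-.095,.03),('plateR',.009,.02,.593,-.095,.06),
('knobO',.038,.046,.424,-.228,.04),('plateO',.009,.02,.424,-.228,.07),('face',.05,.064,.594,.1,.06)]
for n in('top','scene'):
    P=pts(dict(np.load(f'pics/{n}0.png.npz')))
    for t in T: print(n,t[0],*slab(P,*t[1:]))
E
```

```text
top blanktop [481.5 303.6] [481.7 304.7] [70.2  8.2] long axis deg -76.6 146
top handle [503.9 143.9] [504.5 143.6] [15.8 15.6] long axis deg 87.6 53
top jawN [593.2 102.8] [594.3 102.8] [59.7 51. ] long axis deg 84.0 453
top jawsboth [594.4 102.9] [594.6 103.1] [60.  50.9] long axis deg 84.9 475
top rack top [480.  304.4] [481.3 306.7] [112.1  90.9] long axis deg 13.2 1247
top tubR [ 442.8 -381.3] [ 443.5 -380. ] [82.3 82.1] long axis deg 87.9 232
top tubO [435.  -88.4] [435.5 -88.2] [99.9 60.1] long axis deg -18.2 228
top knobR [591.8 -95.6] [592.1 -95.3] [20.1 17.3] long axis deg -3.1 56
top plateR [591.3 -95.8] [592.  -96.2] [81.4 80.5] long axis deg -1.5 804
top knobO [ 422.8 -228.4] [ 422.4 -228.8] [39.6 16.1] long axis deg 1.0 117
top plateO [ 422.  -228.3] [ 422.4 -229.2] [99.8 60.5] long axis deg 1.7 890
top face [589.2  96. ] [594.4 103. ] [91.8 90.8] long axis deg -76.6 456
scene blanktop [483.6 304.4] [482.1 306.8] [73.2 11. ] long axis deg -77.4 119
scene handle [506.3 145.2] [505. 146.] [15.4 15.4] long axis deg -42.1 44
scene jawN [595.3 103.4] [594.5 104.9] [60.8 53.9] long axis deg 85.7 400
scene jawsboth [597.1 103.9] [594.4 104.8] [60.9 54. ] long axis deg 84.8 434
scene rack top [499.4 299.8] [480.2 308.9] [115.   93.1] long axis deg 13.6 509
scene tubR [ 445.6 -379.1] [ 444.6 -378.3] [84.8 82.9] long axis deg 15.4 305
scene tubO [438.7 -88.1] [434.2 -85.4] [107.2  59.8] long axis deg -18.2 244
scene knobR [593.2 -93.4] [592.7 -93. ] [20.  18.4] long axis deg -57.6 63
scene plateR [596.3 -94.9] [592.7 -93.7] [83.9 83. ] long axis deg -48.6 793
scene knobO [ 424.9 -226.8] [ 424.6 -226.4] [41.1 16. ] long axis deg 0.9 92
scene plateO [ 430.1 -227.2] [ 422.7 -226.6] [103.5  60.2] long axis deg 1.6 660
scene face [614.8  89.9] [607.8  96.6] [93.6 65.1] long axis deg 57.5 397
```

```bash
cat >> h.py <<'E'
from scipy.spatial.transform import Rotation as Ro
def go(x,y,z,psi,maxstep=.04):
    s=bot.read_state();R=Ro.from_rotvec(s['tcp_rot']).as_matrix();p=np.array(s['tool_pos'])
    ps=np.degrees(np.arctan2(R[1,1],R[0,1]));dp=np.array([x,y,z])-p
    dt=-(np.radians(psi)-np.radians(ps)); dt=(dt+np.pi)%(2*np.pi)-np.pi
    t=R.T@dp; n=max(np.linalg.norm(t)/maxstep,abs(dt)/.12)
    print('t',round(s['time'],2),'tcp',np.round(p*1000,1),'psi',round(ps,1),'tilt',round(np.degrees(np.arccos(-R[2,2])),1),'F',np.round(s['wrist_force'],1),'w',round(s['width'],3),'q6',round(s['q'][5],2))
    print('tool shift mm',np.round(t*1000,1),'turn',round(dt,3),'rows',round(n,1))
    k=int(np.ceil(n))
    if k>1:
        a=0
        for i in range(k):
            c,s_=np.cos(-a),np.sin(-a); v=t/k
            print('  ',np.round([c*v[0]-s_*v[1],s_*v[0]+c*v[1],v[2]],4).tolist(),round(dt/k,4)); a+=dt/k
E
python3 -c "
from h import *
go(.505,.145,.18,65.4)"
```

```text
t 0.1 tcp [192.7 646.2 255.1] psi 73.4 tilt 0.1 F [ 0.3  0.6 -0.7] w 0.999 q6 -0.04
tool shift mm [-442.5 -390.9   75.8] turn 0.14 rows 14.9
   [-0.0295, -0.0261, 0.0051] 0.0093
   [-0.0297, -0.0258, 0.0051] 0.0093
   [-0.03, -0.0255, 0.0051] 0.0093
   [-0.0302, -0.0252, 0.0051] 0.0093
   [-0.0305, -0.0249, 0.0051] 0.0093
   [-0.0307, -0.0247, 0.0051] 0.0093
   [-0.0309, -0.0244, 0.0051] 0.0093
   [-0.0311, -0.0241, 0.0051] 0.0093
   [-0.0314, -0.0238, 0.0051] 0.0093
   [-0.0316, -0.0235, 0.0051] 0.0093
   [-0.0318, -0.0232, 0.0051] 0.0093
   [-0.032, -0.0229, 0.0051] 0.0093
   [-0.0322, -0.0226, 0.0051] 0.0093
   [-0.0324, -0.0223, 0.0051] 0.0093
   [-0.0326, -0.022, 0.0051] 0.0093
```

{"fn": "servo_tool", "kwargs": {"moves": [[0,[-0.03,-0.026,0.002],0.01],[0,[-0.03,-0.026,0.002],0.01],[0,[-0.03,-0.026,0.002],0.01],[0,[-0.03,-0.025,0.002],0.01],[0,[-0.03,-0.025,0.002],0.01],[0,[-0.03,-0.025,0.002],0.01],[0,[-0.03,-0.025,0.002],0.01],[0,[-0.03,-0.024,0.002],0.01]], "newtons": 40}}

```text
time: 0.77
tool_pos: [0.3555, 0.373, 0.2326]
tcp_rot: [-0.562, -3.086, 0.008]
wrist_force: [0.4, 0.2, 0.2]
width: 1.004
```

```bash
python3 -c "
from h import *
go(.505,.145,.18,65.4)"
```

```text
t 0.77 tcp [355.5 373.  232.6] psi 69.4 tilt 0.4 F [0.4 0.2 0.2] w 1.004 q6 -0.45
tool shift mm [-220.5 -160.4   52.8] turn 0.069 rows 6.9
   [-0.0315, -0.0229, 0.0075] 0.0099
   [-0.0317, -0.0226, 0.0075] 0.0099
   [-0.0319, -0.0223, 0.0075] 0.0099
   [-0.0322, -0.022, 0.0075] 0.0099
   [-0.0324, -0.0216, 0.0075] 0.0099
   [-0.0326, -0.0213, 0.0075] 0.0099
   [-0.0328, -0.021, 0.0075] 0.0099
```

{"fn": "servo_tool", "kwargs": {"moves": [[0,[-0.031,-0.023,0.007],0.01],[0,[-0.032,-0.022,0.007],0.01],[0,[-0.032,-0.022,0.007],0.01],[0,[-0.032,-0.022,0.007],0.01],[0,[-0.032,-0.021,0.007],0.01],[0,[-0.032,-0.021,0.007],0.01],[0,[-0.028,-0.021,0.007],0.01],[0,[0,0,0],0]]}}

```text
time: 1.43
tool_pos: [0.5048, 0.1306, 0.1799]
tcp_rot: [-0.681, -3.063, 0.011]
wrist_force: [0.2, -0.9, -0.5]
width: 1.005
```

```bash
python3 -c "
from h import *
go(.505,.145,.091,65.4)"
```

```text
t 1.43 tcp [504.8 130.6 179.9] psi 64.9 tilt 0.5 F [ 0.2 -0.9 -0.5] w 1.005 q6 -0.92
tool shift mm [ 5.8 13.9 88.8] turn -0.008 rows 2.3
   [0.0019, 0.0046, 0.0296] -0.0028
   [0.0019, 0.0046, 0.0296] -0.0028
   [0.0019, 0.0046, 0.0296] -0.0028
```

{"fn": "servo_tool", "kwargs": {"moves": [[0,[0.006,0.014,0],0],[0,[0,0,0],0],[0,[0,0,0.03],0],[0,[0,0,0.03],0],[0,[0,0,0.02],0],[0,[0,0,0.008],0],[0,[0,0,0],0],[120,[0,0,0],0]]}}

```text
time: 2.1
tool_pos: [0.5042, 0.1444, 0.0893]
tcp_rot: [-0.683, -3.062, 0.012]
wrist_force: [0.2, 0.1, 0.5]
width: 0.885
```

```bash
python3 -c "
from h import *
go(.505,.145,.091,65.4)"
```

```text
t 2.1 tcp [504.2 144.4  89.3] psi 64.8 tilt 0.5 F [0.2 0.1 0.5] w 0.885 q6 -0.89
tool shift mm [-0.4  0.8 -1.8] turn -0.01 rows 0.1
```

{"fn": "servo_tool", "kwargs": {"moves": [[255,[0,0,0],0],[255,[0,0,0],0],[255,[0,0,0],0],[255,[0,0,0],0],[255,[0,0,0],0],[255,[0,0,0],0],[255,[0,-0.008,0],-0.08],[255,[0,-0.008,0],-0.08]]}}

```text
time: 2.77
tool_pos: [0.5014, 0.1319, 0.0943]
tcp_rot: [0.427, 3.109, -0.005]
wrist_force: [1.3, 0.7, -2.7]
width: 0.192
```

```bash
python3 -c "
from h import *
go(.505,.145,.091,65.4)"
```

```text
t 2.77 tcp [501.4 131.9  94.3] psi 74.4 tilt 0.3 F [ 1.3  0.7 -2.7] w 0.192 q6 -1.08
tool shift mm [ 0.1 13.6  3.3] turn 0.156 rows 1.3
   [0.0, 0.0068, 0.0016] 0.0781
   [0.0006, 0.0068, 0.0016] 0.0781
```

{"fn": "servo_tool", "kwargs": {"moves": [[255,[0,-0.008,0],-0.08],[255,[0,-0.008,0],-0.08],[255,[0,-0.008,0],-0.08],[255,[0,-0.008,0],-0.08],[255,[0,-0.008,0],-0.08],[255,[0,-0.008,0],-0.08],[255,[0,-0.008,0],-0.08],[255,[0,0,0],0]]}}

```text
time: 3.43
tool_pos: [0.5018, 0.075, 0.0943]
tcp_rot: [-0.49, 3.094, -0.002]
wrist_force: [1.0, -1.4, -1.3]
width: 0.191
```

```bash
python3 -c "
from h import *
go(.4995,.073,.091,108)
p=np.array(bot.read_state()['tool_pos'][:2])-[.5945,.1037];print(np.hypot(*p),np.degrees(np.arctan2(p[1],p[0])))"
```

```text
t 3.43 tcp [501.8  75.   94.3] psi 108.0 tilt 0.5 F [ 1.  -1.4 -1.3] w 0.191 q6 -1.78
tool shift mm [ 2.8 -1.2  3.3] turn -0.0 rows 0.1
0.09704385607760145 -162.78675562395034
```

{"fn": "servo_tool", "kwargs": {"moves": [[0,[0,0,0],0],[0,[0,0,0],0],[0,[0,0,0],0],[0,[0,0,-0.02],0],[0,[0,0,-0.04],0],[0,[0,0,-0.04],0],[0,[0,0,-0.02],0],[0,[0,0,0],0]]}}

```text
time: 4.1
tool_pos: [0.4984, 0.0767, 0.218]
tcp_rot: [-0.474, 3.102, -0.0]
wrist_force: [0.8, 0.0, -0.0]
width: 0.997
```

```bash
python3 - <<'E'
from h import *
go(.482,.3045,.2,13.2)
P=pts(snap('top','top1.png'));print(slab(P,.094,.104,.594,.103,.06));print(slab(P,.093,.106,.5,.073,.03))
E
```

```text
t 4.1 tcp [498.4  76.7 218. ] psi 107.4 tilt 0.2 F [ 0.8  0.  -0. ] w 0.997 q6 -1.77
tool shift mm [-52.3 222.3  18. ] turn 1.644 rows 13.7
   [-0.0037, 0.0159, 0.0013] 0.1174
   [-0.0018, 0.0162, 0.0013] 0.1174
   [0.0001, 0.0163, 0.0013] 0.1174
   [0.002, 0.0162, 0.0013] 0.1174
   [0.0039, 0.0159, 0.0013] 0.1174
   [0.0057, 0.0153, 0.0013] 0.1174
   [0.0074, 0.0145, 0.0013] 0.1174
   [0.0091, 0.0135, 0.0013] 0.1174
   [0.0106, 0.0124, 0.0013] 0.1174
   [0.012, 0.0111, 0.0013] 0.1174
   [0.0132, 0.0096, 0.0013] 0.1174
   [0.0142, 0.008, 0.0013] 0.1174
   [0.0151, 0.0062, 0.0013] 0.1174
   [0.0157, 0.0044, 0.0013] 0.1174
(array([nan, nan]), array([0., 0.]), array([0., 0.]), 'long axis deg', 0.0, 0)
(array([nan, nan]), array([0., 0.]), array([0., 0.]), 'long axis deg', 0.0, 0)h.py:23: RuntimeWarning: Mean of empty slice.
  return np.round(q[:,:2].mean(0)*1000,1),np.round([cx,cy],1),np.round([w,h],1),'long axis deg',round(a,1),len(q)
  ret = um.true_divide(
```

View pics/top1.png

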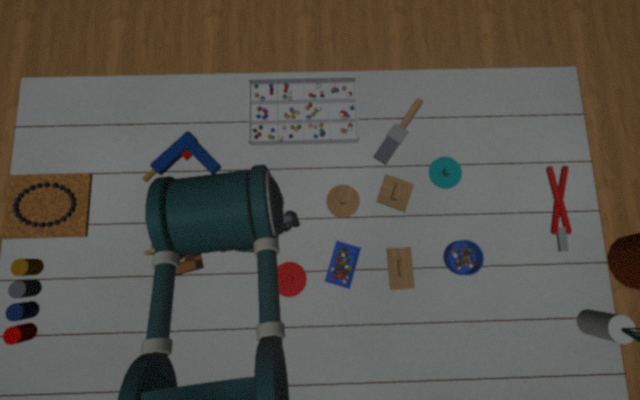

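The arm hides the chuck (200,210) in this view. The lids and tubs at (343,201), (400,268), (343,264) and (463,257) have not moved. I go on to the blank.

{"fn": "servo_tool", "kwargs": {"moves": [[0,[-0.004,0.016,0.001],0.12],[0,[-0.002,0.016,0.001],0.12],[0,[0,0.016,0.001],0.12],[0,[0.002,0.016,0.001],0.12],[0,[0.004,0.016,0.001],0.12],[0,[0.006,0.015,0.001],0.12],[0,[0.0075,0.0145,0.001],0.12],[0,[0.009,0.0135,0.001],0.12]]}}

```text
time: 4.82
tool_pos: [0.4854, 0.2092, 0.1972]
tcp_rot: [-1.068, -2.947, 0.012]
wrist_force: [0.6, 0.3, 0.7]
width: 0.999
```

```bash
python3 - <<'E'
from h import *
go(.482,.3045,.2,13.2)
E
```

```text
t 4.82 tcp [485.4 209.2 197.2] psi 50.2 tilt 0.6 F [0.6 0.3 0.7] w 0.999 q6 -0.51
tool shift mm [63.7 70.9 -3.2] turn 0.645 rows 5.4
   [0.0106, 0.0118, -0.0005] 0.1075
   [0.0118, 0.0106, -0.0005] 0.1075
   [0.0129, 0.0093, -0.0005] 0.1075
   [0.0138, 0.0078, -0.0005] 0.1075
   [0.0146, 0.0063, -0.0005] 0.1075
   [0.0152, 0.0047, -0.0005] 0.1075
```

{"fn": "servo_tool", "kwargs": {"moves": [[0,[0.011,0.012,0],0.107],[0,[0.012,0.011,0],0.107],[0,[0.013,0.009,0],0.107],[0,[0.014,0.008,0],0.107],[0,[0.0145,0.006,0],0.107],[0,[0.013,0.004,0],0.1],[0,[0,0,0],0],[0,[0,0,0],0]]}}

```text
time: 5.48
tool_pos: [0.472, 0.3083, 0.1787]
tcp_rot: [-1.971, -2.426, 0.051]
wrist_force: [-0.2, 0.3, -0.0]
width: 0.998
```

```bash
python3 - <<'E'
from h import *
go(.482,.3045,.112,13.2)
E
```

```text
t 5.48 tcp [472.  308.3 178.7] psi 11.8 tilt 2.1 F [-0.2  0.3 -0. ] w 0.998 q6 0.33
tool shift mm [-5.2 11.3 66.4] turn -0.024 rows 1.7
   [-0.0026, 0.0056, 0.0332] -0.0121
   [-0.0027, 0.0056, 0.0332] -0.0121
```

```bash
cat >> h.py <<'E'
def tl():
    s=bot.read_state();R=Ro.from_rotvec(s['tcp_rot']).as_matrix()
    print('tilt: tool x dz',round(R[2,0],4),'tool y dz',round(R[2,1],4),'q',np.round(s['q'],3))
E
python3 - <<'E'
from h import *
tl()
E
```

```text
tilt: tool x dz -0.0088 tool y dz -0.0348 q [0.533 0.138 1.902 0.003 1.137 0.325]
```

{"fn": "servo_tool", "kwargs": {"moves": [[0,[0,0,0],0],[0,[0,0,0],0],[0,[-0.005,0.011,0],-0.024],[0,[0,0,0],0],[0,[0,0,0],0],[0,[0,0,0],0],[0,[0,0,0],0],[0,[0,0,0],0]]}}

```text
time: 6.15
tool_pos: [0.4811, 0.3007, 0.1748]
tcp_rot: [-1.935, -2.451, 0.062]
wrist_force: [0.0, 1.1, -0.7]
width: 0.999
```

```bash
python3 - <<'E'
from h import *
tl()
go(.482,.3045,.112,13.2)
E
```

```text
tilt: tool x dz -0.0106 tool y dz -0.0423 q [0.514 0.153 1.893 0.002 1.138 0.279]
t 6.15 tcp [481.1 300.7 174.8] psi 13.4 tilt 2.5 F [ 0.   1.1 -0.7] w 0.999 q6 0.28
tool shift mm [ 4.1  4.4 62.6] turn 0.003 rows 1.6
   [0.0021, 0.0022, 0.0313] 0.0017
   [0.0021, 0.0022, 0.0313] 0.0017
```

{"fn": "servo_tool", "kwargs": {"moves": [[0,[0,0,0],0],[0,[0,0,0],0],[0,[0,0,0],0],[0,[0,0,0],0],[0,[0,0,0],0],[0,[0,0,0],0],[0,[0,0,0],0],[0,[0,0,0],0]]}}

```text
time: 6.82
tool_pos: [0.4805, 0.3011, 0.1754]
tcp_rot: [-1.935, -2.452, 0.061]
wrist_force: [0.0, -0.3, -0.5]
width: 1.0
```

```bash
python3 - <<'E'
from h import *
tl()
go(.482,.3045,.112,13.2)
E
```

```text
tilt: tool x dz -0.0102 tool y dz -0.0416 q [0.515 0.152 1.894 0.002 1.139 0.28 ]
t 6.82 tcp [480.5 301.1 175.4] psi 13.4 tilt 2.5 F [ 0.  -0.3 -0.5] w 1.0 q6 0.28
tool shift mm [ 3.6  4.9 63.2] turn 0.004 rows 1.6
   [0.0018, 0.0025, 0.0316] 0.002
   [0.0018, 0.0025, 0.0316] 0.002
```

{"fn": "servo_tool", "kwargs": {"moves": [[0,[0,0,-0.04],0],[0,[0,0,0],0],[0,[0,0,0],0],[0,[0,0,0],0],[0,[0,0,0],0],[0,[0,0,0],0],[0,[0,0,0],0],[0,[0,0,0],0]]}}

```text
time: 7.48
tool_pos: [0.4815, 0.3016, 0.215]
tcp_rot: [-1.934, -2.451, 0.064]
wrist_force: [-0.2, 0.2, -0.0]
width: 1.003
```

```bash
python3 - <<'E'
from h import *
tl()
go(.482,.3045,.112,13.2)
E
```

```text
tilt: tool x dz -0.0108 tool y dz -0.0438 q [0.515 0.12  1.852 0.002 1.214 0.28 ]
t 7.48 tcp [481.5 301.6 215. ] psi 13.4 tilt 2.6 F [-0.2  0.2 -0. ] w 1.003 q6 0.28
tool shift mm [  3.8   5.7 102.8] turn 0.004 rows 2.6
   [0.0013, 0.0019, 0.0343] 0.0013
   [0.0013, 0.0019, 0.0343] 0.0013
   [0.0013, 0.0019, 0.0343] 0.0013
```

{"fn": "servo_tool", "kwargs": {"moves": [[0,[0,0,0.02],0],[0,[0,0,0.02],0],[0,[0,0,0],0],[0,[0,0,0],0],[0,[0,0,0],0],[0,[0,0,0],0],[0,[0,0,0],0],[0,[0,0,0],0]]}}

```text
time: 8.15
tool_pos: [0.4808, 0.3013, 0.1761]
tcp_rot: [-1.935, -2.452, 0.061]
wrist_force: [-0.2, -0.5, -0.6]
width: 0.993
```

```bash
python3 - <<'E'
from h import *
tl()
go(.482,.3045,.112,13.2)
E
```

```text
tilt: tool x dz -0.0103 tool y dz -0.0419 q [0.515 0.152 1.892 0.002 1.14  0.28 ]
t 8.15 tcp [480.8 301.3 176.1] psi 13.4 tilt 2.5 F [-0.2 -0.5 -0.6] w 0.993 q6 0.28
tool shift mm [ 3.5  4.6 64. ] turn 0.004 rows 1.6
   [0.0017, 0.0023, 0.032] 0.002
   [0.0017, 0.0023, 0.032] 0.002
```

{"fn": "servo_tool", "kwargs": {"moves": [[0,[0,-0.03,0],0],[0,[0,0,0],0],[0,[0,0,0],0],[0,[0,0,0],0],[0,[0,0,0],0],[0,[0,0,0],0],[0,[0,0,0],0],[0,[0,0,0],0]]}}

```text
time: 8.82
tool_pos: [0.4541, 0.2956, 0.181]
tcp_rot: [-1.937, -2.453, 0.052]
wrist_force: [-0.5, 0.3, 0.2]
width: 1.004
```

```bash
python3 - <<'E'
from h import *
tl()
go(.482,.3045,.112,13.2)
E
```

```text
tilt: tool x dz -0.0084 tool y dz -0.0354 q [0.53  0.096 1.946 0.003 1.137 0.295]
t 8.82 tcp [454.1 295.6 181. ] psi 13.4 tilt 2.1 F [-0.5  0.3  0.2] w 1.004 q6 0.29
tool shift mm [ 2.7 31.6 67.9] turn 0.004 rows 1.9
   [0.0014, 0.0158, 0.034] 0.0018
   [0.0014, 0.0158, 0.034] 0.0018
```

{"fn": "servo_tool", "kwargs": {"moves": [[0,[0,0.005,0],0],[0,[0,0.005,0],0],[0,[0,0.005,0],0],[0,[0,0.005,0],0],[0,[0,0.005,0],0],[0,[0,0.005,0],0],[0,[0,0,0],0],[0,[0,0,0],0]]}}

```text
time: 9.48
tool_pos: [0.4881, 0.3036, 0.1795]
tcp_rot: [-1.938, -2.453, 0.051]
wrist_force: [0.0, -0.4, -0.4]
width: 1.004
```

```bash
python3 - <<'E'
from h import *
tl()
go(.482,.3045,.112,13.2)
E
```

```text
tilt: tool x dz -0.0084 tool y dz -0.0349 q [0.512 0.158 1.878 0.002 1.141 0.278]
t 9.48 tcp [488.1 303.6 179.5] psi 13.4 tilt 2.1 F [ 0.  -0.4 -0.4] w 1.004 q6 0.28
tool shift mm [ 2.9 -3.4 67.6] turn 0.003 rows 1.7
   [0.0014, -0.0017, 0.0338] 0.0014
   [0.0014, -0.0017, 0.0338] 0.0014
```

{"fn": "servo_tool", "kwargs": {"moves": [[0,[0,-0.041,0],0],[0,[0,0,0],0],[0,[0,0,0],0],[0,[0,0.006,0],0],[0,[0,0.007,0],0],[0,[0,0.007,0],0],[0,[0,0.007,0],0],[0,[0,0.006,0],0]]}}

```text
time: 10.15
tool_pos: [0.479, 0.3003, 0.1748]
tcp_rot: [-1.936, -2.45, 0.065]
wrist_force: [-0.1, -1.0, 0.5]
width: 1.0
```

{"fn": "servo_tool", "kwargs": {"moves": [[0,[0,-0.041,0],0],[0,[0,0,0],0],[0,[0,0,0],0],[0,[0,0.006,0],0],[0,[0,0.007,0],0],[0,[0,0.007,0],0],[0,[0,0.007,0],0],[0,[0,0.006,0],0]]}}

```text
time: 10.82
tool_pos: [0.4782, 0.2995, 0.1713]
tcp_rot: [-1.937, -2.446, 0.073]
wrist_force: [-0.3, -0.8, -0.5]
width: 0.998
```

```bash
python3 - <<'E'
from h import *
tl()
go(.482,.3045,.112,13.2)
E
```

```text
tilt: tool x dz -0.0129 tool y dz -0.0491 q [0.515 0.155 1.898 0.002 1.139 0.283]
t 10.82 tcp [478.2 299.5 171.3] psi 13.2 tilt 2.9 F [-0.3 -0.8 -0.5] w 0.998 q6 0.28
tool shift mm [ 4.7  7.7 58.9] turn 0.0 rows 1.5
   [0.0024, 0.0039, 0.0295] 0.0002
   [0.0024, 0.0039, 0.0295] 0.0002
```

{"fn": "servo_tool", "kwargs": {"moves": [[0,[0,0,0],0],[0,[0,0,0],0],[0,[0,0,0],0],[0,[0,0,0],0],[0,[0,-0.03,0],0],[0,[0,0,0],0],[0,[0,0,0],0],[0,[0,0,0],0]]}}

```text
time: 11.48
tool_pos: [0.4501, 0.2926, 0.1722]
tcp_rot: [-1.939, -2.444, 0.074]
wrist_force: [0.4, 0.6, 1.2]
width: 0.998
```

```bash
python3 - <<'E'
from h import *
tl()
go(.482,.3045,.112,13.2)
E
```

```text
tilt: tool x dz -0.0131 tool y dz -0.05 q [0.529 0.104 1.954 0.002 1.135 0.298]
t 11.48 tcp [450.1 292.6 172.2] psi 13.1 tilt 3.0 F [0.4 0.6 1.2] w 0.998 q6 0.3
tool shift mm [ 5.1 36.7 58.4] turn -0.001 rows 1.7
   [0.0025, 0.0184, 0.0292] -0.0005
   [0.0025, 0.0184, 0.0292] -0.0005
```

{"fn": "servo_tool", "kwargs": {"moves": [[0,[0,0,0],0],[0,[0,-0.03,0],0],[0,[0,0,0],0],[0,[0,0,0],0],[0,[0,0,0],0],[0,[0,0,0],0],[0,[0,0,0],0],[0,[0,0,0],0]]}}

```text
time: 12.15
tool_pos: [0.4232, 0.2868, 0.1746]
tcp_rot: [-1.94, -2.445, 0.07]
wrist_force: [0.1, -0.1, -0.1]
width: 0.999
```

```bash
python3 - <<'E'
from h import *
tl()
go(.482,.3045,.112,13.2)
E
```

```text
tilt: tool x dz -0.0123 tool y dz -0.0471 q [0.545 0.052 2.006 0.003 1.133 0.314]
t 12.15 tcp [423.2 286.8 174.6] psi 13.1 tilt 2.8 F [ 0.1 -0.1 -0.1] w 0.999 q6 0.31
tool shift mm [ 4.6 64.2 59.6] turn -0.001 rows 2.2
   [0.0015, 0.0214, 0.0199] -0.0005
   [0.0015, 0.0214, 0.0199] -0.0005
   [0.0015, 0.0214, 0.0199] -0.0005
```

{"fn": "servo_tool", "kwargs": {"moves": [[0,[0,0.003,0],0],[0,[0,0.006,0],0],[0,[0,0.006,0],0],[0,[0,0.006,0],0],[0,[0,0.006,0],0],[0,[0,0.006,0],0],[0,[0,0.003,0],0],[0,[0,0.0,0],0]]}}

```text
time: 12.82
tool_pos: [0.4644, 0.2964, 0.1729]
tcp_rot: [-1.942, -2.445, 0.067]
wrist_force: [0.6, -0.4, -0.9]
width: 1.004
```

{"fn": "servo_tool", "kwargs": {"moves": [[0,[0,0.003,0],0],[0,[0,0.006,0],0],[0,[0,0.006,0],0],[0,[0,0.006,0],0],[0,[0,0.003,0],0],[0,[0,0.0,0],0],[0,[0,0.0,0],0],[0,[0,0.0,0],0]]}}

```text
time: 13.48
tool_pos: [0.4903, 0.3023, 0.1713]
tcp_rot: [-1.942, -2.444, 0.069]
wrist_force: [-0.3, -0.9, -0.0]
width: 1.003
```

```bash
python3 - <<'E'
from h import *
tl()
go(.482,.3045,.112,13.2)
E
```

```text
tilt: tool x dz -0.0122 tool y dz -0.0463 q [5.090e-01 1.750e-01 1.875e+00 1.000e-03 1.139e+00 2.800e-01]
t 13.48 tcp [490.3 302.3 171.3] psi 13.1 tilt 2.7 F [-0.3 -0.9 -0. ] w 1.003 q6 0.28
tool shift mm [ 4.7 -4.8 59.5] turn -0.002 rows 1.5
   [0.0024, -0.0024, 0.0297] -0.0012
   [0.0024, -0.0024, 0.0297] -0.0012
```

{"fn": "servo_tool", "kwargs": {"moves": [[0,[0,-0.02,0],0],[0,[0,0,0],0],[0,[0,0,0],0],[0,[0,0,0],0],[0,[0,-0.02,0],0],[0,[0,0,0],0],[0,[0,0,0],0],[0,[0,0,0],0]]}}

```text
time: 14.15
tool_pos: [0.4512, 0.2933, 0.1735]
tcp_rot: [-1.942, -2.445, 0.066]
wrist_force: [0.0, 0.4, 0.5]
width: 1.001
```

```bash
python3 - <<'E'
from h import *
tl()
go(.482,.3045,.112,13.2)
E
```

```text
tilt: tool x dz -0.0119 tool y dz -0.0448 q [0.529 0.102 1.954 0.002 1.132 0.3  ]
t 14.15 tcp [451.2 293.3 173.5] psi 13.1 tilt 2.7 F [0.  0.4 0.5] w 1.001 q6 0.3
tool shift mm [ 4.6 35.3 60. ] turn -0.002 rows 1.7
   [0.0023, 0.0176, 0.03] -0.0012
   [0.0023, 0.0176, 0.03] -0.0012
```

{"fn": "servo_tool", "kwargs": {"moves": [[0,[0,-0.041,0],0],[0,[0,-0.041,0],0],[0,[0,0,0],0],[0,[0,0,0],0],[0,[0,0,0],0],[0,[0,0,0],0],[0,[0,0,0],0],[0,[0,0,0],0]]}}

```text
time: 14.82
tool_pos: [0.3743, 0.2757, 0.1757]
tcp_rot: [-1.945, -2.444, 0.066]
wrist_force: [0.0, -0.2, -0.3]
width: 0.999
```

```bash
python3 - <<'E'
from h import *
tl()
go(.482,.3045,.2,13.2)
E
```

```text
tilt: tool x dz -0.0124 tool y dz -0.0442 q [ 0.579 -0.042  2.098  0.004  1.131  0.351]
t 14.82 tcp [374.3 275.7 175.7] psi 13.0 tilt 2.6 F [ 0.  -0.2 -0.3] w 0.999 q6 0.35
tool shift mm [  3.5 110.2 -29.2] turn -0.004 rows 2.9
   [0.0012, 0.0367, -0.0097] -0.0014
   [0.0011, 0.0368, -0.0097] -0.0014
   [0.0011, 0.0368, -0.0097] -0.0014
```

{"fn": "servo_tool", "kwargs": {"moves": [[0,[0,0.005,-0.003],0],[0,[0,0.01,-0.003],0],[0,[0,0.015,-0.003],0],[0,[0,0.015,-0.003],0],[0,[0,0.015,-0.003],0],[0,[0,0.01,-0.003],0],[0,[0,0.005,0],0],[0,[0,0,0],0]]}}

```text
time: 15.48
tool_pos: [0.4606, 0.2958, 0.1931]
tcp_rot: [-1.949, -2.444, 0.058]
wrist_force: [-0.5, 0.2, -1.0]
width: 1.006
```

```bash
python3 - <<'E'
from h import *
tl()
go(.482,.3045,.2,13.2)
E
```

```text
tilt: tool x dz -0.0113 tool y dz -0.0383 q [5.250e-01 9.700e-02 1.920e+00 1.000e-03 1.164e+00 3.000e-01]
t 15.48 tcp [460.6 295.8 193.1] psi 12.9 tilt 2.3 F [-0.5  0.2 -1. ] w 1.006 q6 0.3
tool shift mm [ 3.6 22.6 -7.8] turn -0.006 rows 0.6
```

{"fn": "servo_tool", "kwargs": {"moves": [[0,[0.001,0.006,0],0],[0,[0.001,0.006,0],0],[0,[0,0.004,0],0],[0,[0,0.002,0],0],[0,[0,0,0],0],[0,[0,0,0],0],[0,[0,0,0],0],[0,[0,0,0],0]]}}

```text
time: 16.15
tool_pos: [0.4782, 0.3019, 0.1912]
tcp_rot: [-1.948, -2.443, 0.062]
wrist_force: [0.1, -0.4, -0.1]
width: 1.004
```

```bash
python3 - <<'E'
from h import *
tl()
go(.482,.3045,.112,13.2)
E
```

```text
tilt: tool x dz -0.012 tool y dz -0.0412 q [5.190e-01 1.350e-01 1.882e+00 1.000e-03 1.168e+00 2.940e-01]
t 16.15 tcp [478.2 301.9 191.2] psi 12.9 tilt 2.5 F [ 0.1 -0.4 -0.1] w 1.004 q6 0.29
tool shift mm [ 2.6  7.5 78.9] turn -0.006 rows 2.0
   [0.0013, 0.0038, 0.0394] -0.0029
   [0.0013, 0.0038, 0.0394] -0.0029
```

{"fn": "servo_tool", "kwargs": {"moves": [[0,[0.003,0.007,0.01],0],[0,[0,0,0.02],0],[0,[0,0,0.02],0],[0,[0,0,0.018],0],[0,[0,0,0.008],0],[0,[0,0,0.002],0],[0,[0,0,0],0],[0,[0,0,0],0]]}}

```text
time: 16.82
tool_pos: [0.4833, 0.3068, 0.1089]
tcp_rot: [-1.948, -2.445, 0.056]
wrist_force: [-0.8, -0.1, -0.1]
width: 0.999
```

```bash
python3 - <<'E'
from h import *
tl()
go(.482,.3045,.112,13.2)
c=snap('scene','s2.png');P=pts(c)
im=np.clip(c['pixels'][60:200,320:460,::-1]*1.3,0,255).astype('uint8');cv2.imwrite('pics/s2c.png',cv2.resize(im,(600,600)))
E
```

```text
tilt: tool x dz -0.0105 tool y dz -0.0373 q [5.220e-01 2.300e-01 1.937e+00 1.000e-03 1.013e+00 2.950e-01]
t 16.82 tcp [483.3 306.8 108.9] psi 12.9 tilt 2.2 F [-0.8 -0.1 -0.1] w 0.999 q6 0.3
tool shift mm [-2.  -1.9 -3. ] turn -0.005 rows 0.1
```

View pics/s2c.png

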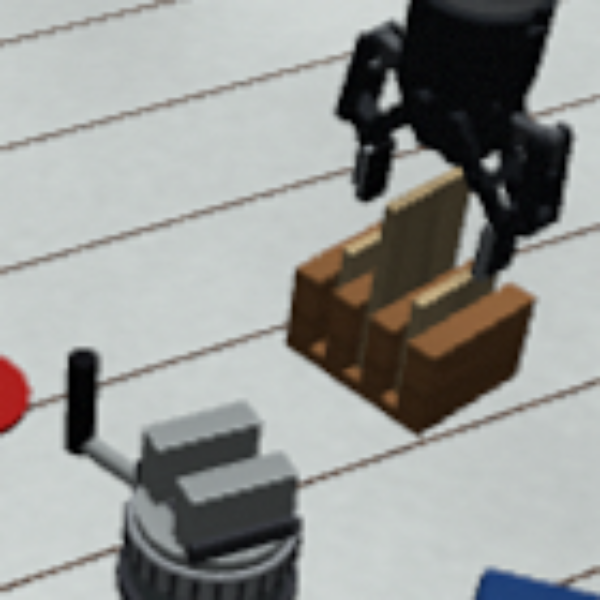

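The crop shows the jaws open, the handle swung to the near side at (80,400), and the fingers straddling the tall blank at (430,200).

{"fn": "servo_tool", "kwargs": {"moves": [[0,[-0.002,-0.002,-0.004],0],[255,[0,0,0],0],[255,[0,0,0],0],[255,[0,0,0],0],[255,[0,0,0],0],[255,[0,0,0],0],[255,[0,0,0],0],[255,[0,0,0],0]]}}

```text
time: 17.53
tool_pos: [0.4841, 0.3059, 0.1191]
tcp_rot: [-1.949, -2.447, 0.045]
wrist_force: [-2.7, -0.2, 2.1]
width: 0.088
```

```bash
python3 - <<'E'
from h import *
tl()
go(.482,.3045,.2,13.2)
E
```

```text
tilt: tool x dz -0.0077 tool y dz -0.0303 q [0.519 0.214 1.935 0.002 1.024 0.293]
t 17.53 tcp [484.1 305.9 119.1] psi 12.9 tilt 1.8 F [-2.7 -0.2  2.1] w 0.088 q6 0.29
tool shift mm [ -1.5  -4.8 -80.8] turn -0.005 rows 2.0
   [-0.0005, -0.0016, -0.0269] -0.0017
   [-0.0005, -0.0016, -0.0269] -0.0017
   [-0.0005, -0.0016, -0.0269] -0.0017
```

{"fn": "servo_tool", "kwargs": {"moves": [[255,[0,0,-0.01],0],[255,[0,0,-0.02],0],[255,[0,0,-0.025],0],[255,[0,0,-0.025],0],[255,[0,0,-0.02],0],[255,[0,0,-0.01],0],[255,[0,0,-0.005],0],[255,[0,0,0],0]]}}

```text
time: 18.2
tool_pos: [0.4882, 0.3071, 0.2387]
tcp_rot: [-1.95, -2.45, 0.044]
wrist_force: [-0.8, 1.6, -1.5]
width: 0.087
```

```bash
python3 - <<'E'
from h import *
tl()
go(.5945,.104,.25,-5.1)
snap('scene','s3.png');snap('top','t3.png')
E
```

```text
tilt: tool x dz -0.0095 tool y dz -0.0283 q [ 5.190e-01  1.100e-01  1.819e+00 -1.000e-03  1.243e+00  2.930e-01]
t 18.2 tcp [488.2 307.1 238.7] psi 13.0 tilt 1.7 F [-0.8  1.6 -1.5] w 0.087 q6 0.29
tool shift mm [-221.8   57.7  -10.8] turn 0.315 rows 5.7
   [-0.037, 0.0096, -0.0018] 0.0525
   [-0.0364, 0.0115, -0.0018] 0.0525
   [-0.0358, 0.0134, -0.0018] 0.0525
   [-0.035, 0.0153, -0.0018] 0.0525
   [-0.0342, 0.0171, -0.0018] 0.0525
   [-0.0332, 0.0189, -0.0018] 0.0525
```

View pics/s3.png

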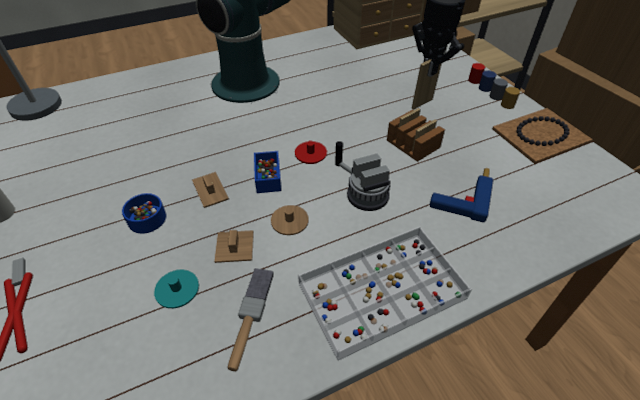

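The blank hangs clear of the rack at (425,85), and both short blanks are still in it. Next I measure the blank in hand and the jaws.

```bash
python3 - <<'E'
from h import *
c=dict(np.load('pics/s3.png.npz'));P=pts(c)
hsv=cv2.cvtColor(c['pixels'],cv2.COLOR_RGB2HSV)
m=(np.hypot(P[...,0]-.488,P[...,1]-.307)<.06)&(P[...,2]>.095)&(P[...,2]<.26)&(hsv[...,1]>50)
q=P[m];print(len(q),q.min(0),q.max(0))
cen=q.mean(0);w,V=np.linalg.eigh(np.cov((q-cen).T));print(cen,np.sqrt(w),'normal',V[:,0])
print(np.percentile(q[:,2],[1,5]))
for lo in np.arange(.1,.24,.02):
    r=q[(q[:,2]>lo)&(q[:,2]<lo+.02)]
    if len(r)>5: print(round(lo,2),np.round(r.mean(0),4),np.round(np.ptp(r[:,:2],axis=0),3),len(r))
print(slab(P,.094,.104,.594,.103,.06));print(slab(P,.093,.106,.5,.073,.03))
Q=pts(dict(np.load('pics/t3.png.npz')))
print(slab(Q,.094,.104,.594,.103,.06));print(slab(Q,.093,.106,.5,.073,.03))
E
```

```text
764 [0.47346979 0.27249846 0.13292686] [0.51063267 0.34198492 0.25992785]
[0.49358641 0.29987915 0.19442117] [0.00406341 0.01908794 0.03574603] normal [ 0.98315252  0.173492   -0.05754684]
[0.13526051 0.14093903]
0.12 [0.4897 0.3025 0.1371] [0.018 0.064] 34
0.14 [0.4912 0.3025 0.1504] [0.016 0.065] 127
0.16 [0.4914 0.3031 0.1699] [0.018 0.066] 133
0.18 [0.492  0.3035 0.19  ] [0.019 0.069] 143
0.2 [0.4937 0.2989 0.209 ] [0.019 0.069] 115
0.22 [0.499  0.2933 0.2302] [0.024 0.065] 97
(array([597.3, 103.8]), array([594.5, 105.2]), array([65.9, 61. ]), 'long axis deg', -4.8, 427)
(array([501.8,  73.4]), array([500.3,  74. ]), array([16.1, 14. ]), 'long axis deg', -26.0, 47)
(array([594.3, 102.8]), array([594.8, 102.9]), array([62.7, 60.3]), 'long axis deg', -5.1, 478)
(array([499.5,  72.5]), array([500.3,  72.7]), array([15.8, 15.7]), 'long axis deg', -2.1, 52)
```

{"fn": "servo_tool", "kwargs": {"moves": [[255,[-0.015,0.003,-0.002],0.03],[255,[-0.025,0.007,-0.002],0.04],[255,[-0.03,0.009,-0.002],0.05],[255,[-0.03,0.01,-0.002],0.05],[255,[-0.03,0.012,-0.002],0.05],[255,[-0.025,0.011,-0.002],0.04],[255,[-0.018,0.008,0],0.03],[255,[-0.01,0.004,0],0.02]]}}

```text
time: 18.97
tool_pos: [0.5614, 0.1234, 0.2331]
tcp_rot: [-2.306, -2.106, 0.086]
wrist_force: [-0.0, -0.0, -0.5]
width: 0.089
```

```bash
cat >> h.py <<'E'
def gob(x,y,zb,psi,L=.108):
    s=bot.read_state();R=Ro.from_rotvec(s['tcp_rot']).as_matrix()
    print('bottom now',np.round((np.array(s['tool_pos'])+R[:,2]*L)*1000,1))
    go(x-R[0,2]*L,y-R[1,2]*L,zb-R[2,2]*L,psi)
E
python3 - <<'E'
from h import *
tl()
gob(.5946,.1035,.13,-5.1)
E
```

```text
tilt: tool x dz -0.0287 tool y dz -0.0504 q [ 0.181  0.127  1.811 -0.015  1.26   0.277]
bottom now [555.7 120.8 125.2]
t 18.97 tcp [561.4 123.4 233.1] psi -5.2 tilt 3.3 F [-0.  -0.  -0.5] w 0.089 q6 0.28
tool shift mm [-13.9  40.   -6.4] turn -0.002 rows 1.1
   [-0.007, 0.02, -0.0032] -0.0012
   [-0.007, 0.02, -0.0032] -0.0012
```

{"fn": "servo_tool", "kwargs": {"moves": [[255,[-0.003,0.008,-0.002],0],[255,[-0.003,0.009,-0.003],0],[255,[-0.003,0.009,-0.002],0],[255,[-0.002,0.007,0],0],[255,[-0.001,0.004,0],0],[255,[-0.001,0.002,0],0],[255,[0,0,0],0],[255,[0,0,0],0]]}}

```text
time: 19.63
tool_pos: [0.6014, 0.1076, 0.2335]
tcp_rot: [-2.299, -2.104, 0.095]
wrist_force: [0.1, 0.8, -1.4]
width: 0.086
```

```bash
python3 - <<'E'
from h import *
tl()
gob(.5946,.1035,.13,-5.1)
E
```

```text
tilt: tool x dz -0.0288 tool y dz -0.0587 q [ 0.144  0.198  1.728 -0.015  1.279  0.237]
bottom now [594.8 105.1 125.8]
t 19.63 tcp [601.4 107.6 233.5] psi -5.1 tilt 3.8 F [ 0.1  0.8 -1.4] w 0.086 q6 0.24
tool shift mm [-1.7 -0.3 -4.2] turn -0.0 rows 0.1
```

{"fn": "servo_tool", "kwargs": {"moves": [[255,[-0.002,0,0.005],0],[255,[0,0,0.01],0],[255,[0,0,0.012],0],[255,[0,0,0.012],0],[255,[0,0,0.01],0],[255,[0,0,0.006],0],[255,[0,0,0.002],0],[255,[0,0,0],0]]}}

```text
time: 20.3
tool_pos: [0.5941, 0.105, 0.1685]
tcp_rot: [-2.294, -2.105, 0.1]
wrist_force: [0.5, 0.1, -0.7]
width: 0.089
```

```bash
python3 - <<'E'
from h import *
tl()
gob(.5946,.1035,.058,-5.1)
E
```

```text
tilt: tool x dz -0.0294 tool y dz -0.0632 q [ 0.141  0.239  1.804 -0.016  1.167  0.234]
bottom now [587.  102.5  60.8]
t 20.3 tcp [594.1 105.  168.5] psi -5.0 tilt 4.0 F [ 0.5  0.1 -0.7] w 0.089 q6 0.23
tool shift mm [1.8 7.7 2.3] turn 0.002 rows 0.2
```

{"fn": "servo_tool", "kwargs": {"moves": [[255,[0.001,0.003,-0.001],0],[255,[0,0.003,0],0],[255,[0,0.002,0],0],[255,[0,0,0],0],[255,[0,0,0],0],[255,[0,0,0],0],[255,[0,0,0],0],[255,[0,0,0],0]]}}

```text
time: 20.97
tool_pos: [0.6051, 0.1056, 0.1714]
tcp_rot: [-2.296, -2.106, 0.095]
wrist_force: [-0.2, -0.5, -1.5]
width: 0.089
```

```bash
python3 - <<'E'
from h import *
tl()
gob(.5946,.1035,.058,-5.1)
c=snap('scene','s4.png');im=c['pixels'][60:230,300:470,::-1];cv2.imwrite('pics/s4c.png',cv2.resize(im,(600,600)))
E
```

```text
tilt: tool x dz -0.0284 tool y dz -0.0591 q [ 0.14   0.254  1.78  -0.016  1.172  0.233]
bottom now [598.5 103.   63.6]
t 20.97 tcp [605.1 105.6 171.4] psi -5.0 tilt 3.8 F [-0.2 -0.5 -1.5] w 0.089 q6 0.23
tool shift mm [ 0.3 -3.6  5.9] turn 0.002 rows 0.2
```

View pics/s4c.png

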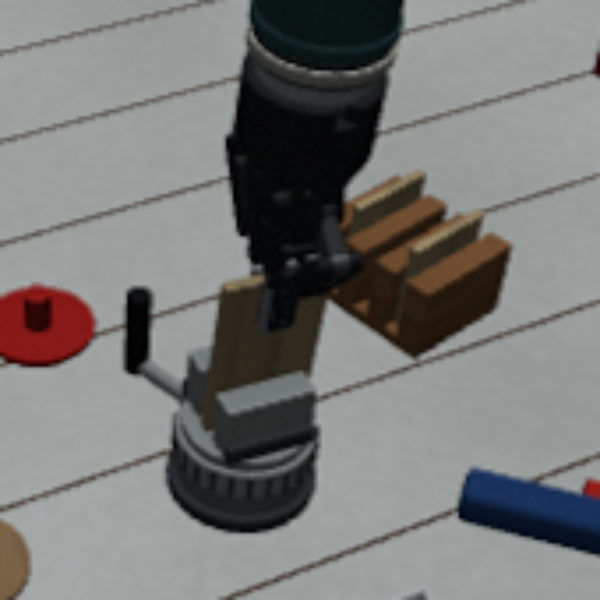

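The blank stands between the jaws, a few mm above the face, at (262,350) in the crop. I lower it to contact.

{"fn": "servo_tool", "kwargs": {"moves": [[255,[0,-0.003,0.002],0],[255,[0,0,0.002],0],[255,[0,0,0.002],0],[255,[0,0,0.002],0],[255,[0,0,0.002],0],[255,[0,0,0],0],[255,[0,0,0],0],[255,[0,0,0],0]]}}

```text
time: 21.68
tool_pos: [0.6025, 0.1057, 0.1684]
tcp_rot: [-2.298, -2.109, 0.088]
wrist_force: [0.4, -0.3, -0.8]
width: 0.088
```

```bash
python3 - <<'E'
from h import *
tl()
gob(.5946,.1035,.058,-5.1)
E
```

```text
tilt: tool x dz -0.0275 tool y dz -0.0537 q [ 0.141  0.249  1.792 -0.016  1.16   0.233]
bottom now [596.5 103.2  60.6]
t 21.68 tcp [602.5 105.7 168.4] psi -5.0 tilt 3.5 F [ 0.4 -0.3 -0.8] w 0.088 q6 0.23
tool shift mm [ 0.2 -1.8  2.7] turn 0.002 rows 0.1
```

{"fn": "servo_tool", "kwargs": {"moves": [[255,[0,0,0.003],0],[255,[0,0,0.003],0],[255,[0,0,0.003],0],[255,[0,0,0.003],0],[255,[0,0,0.003],0],[255,[0,0,0.003],0],[255,[0,0,0.003],0],[255,[0,0,0.003],0]]}}

```text
time: 22.35
tool_pos: [0.6032, 0.1053, 0.1673]
tcp_rot: [-2.299, -2.112, 0.082]
wrist_force: [-4.5, -1.3, 14.9]
width: 0.09
```

```bash
python3 - <<'E'
from h import *
tl()
gob(.5946,.1035,.058,-5.1)
E
```

```text
tilt: tool x dz -0.026 tool y dz -0.0495 q [ 0.14   0.248  1.795 -0.016  1.153  0.231]
bottom now [597.6 102.9  59.5]
t 22.35 tcp [603.2 105.3 167.3] psi -4.9 tilt 3.2 F [-4.5 -1.3 14.9] w 0.09 q6 0.23
tool shift mm [ 0.3 -3.   1.6] turn 0.004 rows 0.1
```

{"fn": "servo_tool", "kwargs": {"moves": [[255,[0,-0.001,0.004],0],[255,[0,-0.001,0.004],0],[255,[0,-0.001,0.004],0],[255,[0,-0.001,0.004],0],[255,[0,-0.001,0.004],0],[255,[0,-0.001,0.004],0],[255,[0,-0.001,0.004],0],[255,[0,-0.001,0.004],0]]}}

```text
time: 23.02
tool_pos: [0.6011, 0.1051, 0.1673]
tcp_rot: [-2.307, -2.121, 0.059]
wrist_force: [-5.7, -1.9, 17.0]
width: 0.09
```

```bash
python3 - <<'E'
from h import *
tl()
gob(.5946,.1035,.058,-5.1)
E
```

```text
tilt: tool x dz -0.0231 tool y dz -0.0306 q [ 0.141  0.233  1.813 -0.017  1.131  0.232]
bottom now [597.6 102.9  59.4]
t 23.02 tcp [601.1 105.1 167.3] psi -4.8 tilt 2.2 F [-5.7 -1.9 17. ] w 0.09 q6 0.23
tool shift mm [ 0.4 -3.   1.5] turn 0.005 rows 0.1
```

{"fn": "servo_tool", "kwargs": {"moves": [[255,[-0.001,-0.001,0.004],0],[255,[-0.001,-0.001,0.004],0],[255,[-0.001,-0.001,0.004],0],[255,[-0.001,-0.001,0.004],0],[255,[-0.001,-0.001,0.004],0],[255,[-0.001,-0.001,0.004],0],[255,[-0.001,-0.001,0.004],0],[255,[-0.001,-0.001,0.004],0]]}}

```text
time: 23.68
tool_pos: [0.5988, 0.1037, 0.1671]
tcp_rot: [-2.312, -2.121, 0.021]
wrist_force: [-5.8, 1.2, 17.2]
width: 0.086
```

```bash
python3 - <<'E'
from h import *
tl()
gob(.5946,.1035,.058,-5.1)
E
```

```text
tilt: tool x dz -0.0074 tool y dz -0.0115 q [ 0.133  0.216  1.834 -0.005  1.105  0.222]
bottom now [597.5 103.   59.1]
t 23.68 tcp [598.8 103.7 167.1] psi -4.9 tilt 0.8 F [-5.8  1.2 17.2] w 0.086 q6 0.22
tool shift mm [ 0.2 -2.9  1.1] turn 0.003 rows 0.1
```

{"fn": "servo_tool", "kwargs": {"moves": [[255,[-0.001,-0.001,0.004],0],[255,[-0.001,-0.001,0.004],0],[255,[-0.001,-0.001,0.004],0],[255,[-0.001,-0.001,0.004],0],[255,[0,0,0],0],[255,[0,0,-0.001],0],[255,[0,0,0],0],[255,[0,0,0],0]]}}

```text
time: 24.35
tool_pos: [0.5983, 0.1035, 0.1693]
tcp_rot: [2.315, 2.124, -0.0]
wrist_force: [-0.6, 0.2, -1.4]
width: 0.088
```

```bash
python3 - <<'E'
from h import *
tl()
gob(.5946,.1035,.058,-5.1)
E
```

```text
tilt: tool x dz -0.0003 tool y dz 0.0004 q [ 0.131  0.205  1.843 -0.     1.094  0.217]
bottom now [598.3 103.5  61.3]
t 24.35 tcp [598.3 103.5 169.3] psi -4.9 tilt 0.0 F [-0.6  0.2 -1.4] w 0.088 q6 0.22
tool shift mm [-0.3 -3.7  3.3] turn 0.003 rows 0.1
```

{"fn": "servo_tool", "kwargs": {"moves": [[255,[0,-0.003,0],0],[255,[0,0,0.002],0],[255,[0,0,0.002],0],[255,[0,0,0.001],0],[255,[0,0,0],0],[230,[0,0,0],0],[225,[0,0,0],0],[220,[0,0,0],0]]}}

```text
time: 25.02
tool_pos: [0.5948, 0.104, 0.1663]
tcp_rot: [-2.315, -2.123, 0.002]
wrist_force: [-0.0, -0.2, 1.3]
width: 0.138
```

```bash
python3 - <<'E'
from h import *
tl()
gob(.5946,.1035,.058,-5.1)
E
```

```text
tilt: tool x dz -0.0004 tool y dz -0.0011 q [ 0.132  0.202  1.852 -0.     1.089  0.218]
bottom now [594.7 104.   58.3]
t 25.02 tcp [594.8 104.  166.3] psi -4.9 tilt 0.1 F [-0.  -0.2  1.3] w 0.138 q6 0.22
tool shift mm [-0.5 -0.   0.3] turn 0.003 rows 0.0
```

Released with the blank centred. Next I open fully and go straight up slowly.

{"fn": "servo_tool", "kwargs": {"moves": [[150,[0,0,0],0],[60,[0,0,0],0],[0,[0,0,0],0],[0,[0,0,0],0],[0,[0,0,-0.01],0],[0,[0,0,-0.02],0],[0,[0,0,-0.02],0],[0,[0,0,-0.02],0]]}}

```text
time: 25.68
tool_pos: [0.5904, 0.1034, 0.2318]
tcp_rot: [-2.309, -2.117, 0.021]
wrist_force: [-0.3, -0.5, 1.4]
width: 1.0
```

{"fn": "servo_tool", "kwargs": {"moves": [[0,[0,0,-0.015],0],[0,[0,0,-0.008],0],[0,[0,0,-0.004],0],[0,[0,0,0],0],[0,[0,0,0],0],[0,[0,0,0],0],[0,[0,0,0],0],[0,[0,0,0],0]]}}

```text
time: 26.35
tool_pos: [0.5927, 0.1038, 0.2662]
tcp_rot: [-2.312, -2.12, 0.01]
wrist_force: [-0.7, -0.2, -0.8]
width: 1.0
```

```bash
python3 - <<'E'
from h import *
tl()
go(.5,.074,.25,107.4)
c=snap('scene','s5.png');im=c['pixels'][60:230,300:470,::-1];cv2.imwrite('pics/s5c.png',cv2.resize(im,(600,600)))
P=pts(c);print(slab(P,.165,.185,.5946,.1035,.05));print(slab(P,.093,.106,.5,.073,.03))
E
```

```text
tilt: tool x dz -0.0017 tool y dz -0.0079 q [0.132 0.125 1.75  0.    1.275 0.218]
t 26.35 tcp [592.7 103.8 266.2] psi -5.0 tilt 0.5 F [-0.7 -0.2 -0.8] w 1.0 q6 0.22
tool shift mm [-37.6 -89.6  17. ] turn -1.961 rows 16.3
   [-0.0022, -0.0053, 0.001] -0.1154
   [-0.0016, -0.0055, 0.001] -0.1154
   [-0.0009, -0.0056, 0.001] -0.1154
   [-0.0003, -0.0057, 0.001] -0.1154
   [0.0004, -0.0057, 0.001] -0.1154
   [0.001, -0.0056, 0.001] -0.1154
   [0.0017, -0.0055, 0.001] -0.1154
   [0.0023, -0.0052, 0.001] -0.1154
   [0.0029, -0.0049, 0.001] -0.1154
   [0.0034, -0.0046, 0.001] -0.1154
   [0.0039, -0.0042, 0.001] -0.1154
   [0.0044, -0.0037, 0.001] -0.1154
   [0.0048, -0.0032, 0.001] -0.1154
   [0.0051, -0.0026, 0.001] -0.1154
   [0.0054, -0.002, 0.001] -0.1154
   [0.0056, -0.0013, 0.001] -0.1154
   [0.0057, -0.0007, 0.001] -0.1154
(array([598.9, 105.1]), array([597.1, 106. ]), array([70.1, 10.9]), 'long axis deg', 84.3, 251)
(array([501.8,  73.3]), array([499.7,  74.2]), array([18., 14.]), 'long axis deg', -25.8, 48)
```

View pics/s5c.png

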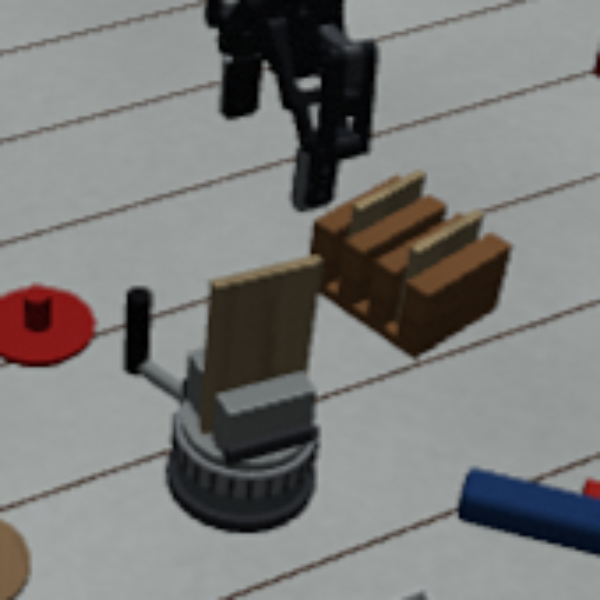

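The blank at (262,330) stands free and upright between the open jaws. Now the handle.

{"fn": "servo_tool", "kwargs": {"moves": [[0,[-0.002,-0.005,0],-0.06],[0,[-0.001,-0.006,0],-0.12],[0,[-0.001,-0.006,0],-0.12],[0,[0,-0.006,0],-0.12],[0,[0,-0.006,0],-0.12],[0,[0.001,-0.006,0],-0.12],[0,[0.002,-0.005,0],-0.12],[0,[0.002,-0.005,0],-0.12]]}}

```text
time: 27.07
tool_pos: [0.5438, 0.0909, 0.2593]
tcp_rot: [-1.104, -2.922, 0.015]
wrist_force: [0.2, 0.6, -0.7]
width: 0.997
```

```bash
python3 - <<'E'
from h import *
tl()
go(.4995,.0735,.25,103)
E
```

```text
tilt: tool x dz 0.0135 tool y dz -0.0152 q [ 0.121  0.041  1.854 -0.     1.267 -0.728]
t 27.07 tcp [543.8  90.9 259.3] psi 48.6 tilt 1.2 F [ 0.2  0.6 -0.7] w 0.997 q6 -0.73
tool shift mm [ 21.6 -42.2  10.2] turn -0.949 rows 7.9
   [0.0027, -0.0053, 0.0013] -0.1187
   [0.0033, -0.0049, 0.0013] -0.1187
   [0.0039, -0.0045, 0.0013] -0.1187
   [0.0044, -0.004, 0.0013] -0.1187
   [0.0048, -0.0035, 0.0013] -0.1187
   [0.0052, -0.0029, 0.0013] -0.1187
   [0.0055, -0.0022, 0.0013] -0.1187
   [0.0057, -0.0016, 0.0013] -0.1187
```

{"fn": "servo_tool", "kwargs": {"moves": [[0,[0.003,-0.005,0],-0.12],[0,[0.003,-0.005,0],-0.12],[0,[0.004,-0.0045,0],-0.12],[0,[0.0045,-0.004,0],-0.12],[0,[0.005,-0.0035,0],-0.12],[0,[0.005,-0.003,0],-0.12],[0,[0.0055,-0.002,0],-0.12],[0,[0.003,-0.001,0],-0.08]]}}

```text
time: 27.73
tool_pos: [0.4969, 0.0728, 0.2542]
tcp_rot: [0.37, -3.088, -0.0]
wrist_force: [1.0, -0.2, -0.2]
width: 1.001
```

```bash
python3 - <<'E'
from h import *
tl()
go(.4995,.0735,.19,103)
E
```

```text
tilt: tool x dz 0.031 tool y dz 0.0038 q [ 9.600e-02 -4.500e-02  1.949e+00 -1.000e-03  1.269e+00 -1.713e+00]
t 27.73 tcp [496.9  72.8 254.2] psi 103.7 tilt 1.8 F [ 1.  -0.2 -0.2] w 1.001 q6 -1.71
tool shift mm [-4.7 -0.2 64.1] turn 0.011 rows 1.6
   [-0.0023, -0.0001, 0.0321] 0.0057
   [-0.0023, -0.0001, 0.0321] 0.0057
```

{"fn": "servo_tool", "kwargs": {"moves": [[0,[-0.003,0,0.015],0],[0,[-0.001,0,0.025],0],[0,[0,0,0.03],0],[0,[0,0,0.03],0],[0,[0,0,0.02],0],[0,[0,0,0.01],0],[0,[0,0,0],0],[0,[0,0,0],0]]}}

```text
time: 28.4
tool_pos: [0.4956, 0.0728, 0.1185]
tcp_rot: [0.376, -3.087, -0.0]
wrist_force: [0.2, 0.1, -0.0]
width: 1.003
```

```bash
python3 - <<'E'
from h import *
tl()
go(.4995,.0735,.088,106)
E
```

```text
tilt: tool x dz 0.0314 tool y dz 0.0039 q [ 9.700e-02  8.600e-02  2.085e+00 -1.000e-03  1.002e+00 -1.716e+00]
t 28.4 tcp [495.6  72.8 118.5] psi 103.9 tilt 1.8 F [ 0.2  0.1 -0. ] w 1.003 q6 -1.72
tool shift mm [-5.  -0.4 30.4] turn -0.037 rows 0.8
```

{"fn": "servo_tool", "kwargs": {"moves": [[0,[-0.005,0,0.014],0],[0,[0,0,0.014],0],[0,[0,0,0.004],0],[255,[0,0,0],0],[255,[0,0,0],0],[255,[0,0,0],0],[255,[0,0,0],0],[255,[0,0,0],0]], "newtons": 60}}

```text
time: 29.07
tool_pos: [0.5073, 0.0747, 0.0956]
tcp_rot: [0.378, -3.103, 0.0]
wrist_force: [0.5, -0.4, -0.3]
width: 0.302
```

```bash
python3 - <<'E'
from h import *
tl()
go(.4995,.0735,.091,106)
E
```

```text
tilt: tool x dz 0.016 tool y dz 0.0016 q [ 9.800e-02  1.280e-01  2.087e+00 -1.000e-03  9.420e-01 -1.715e+00]
t 29.07 tcp [507.3  74.7  95.6] psi 103.9 tilt 0.9 F [ 0.5 -0.4 -0.3] w 0.302 q6 -1.71
tool shift mm [7.8 0.7 4.7] turn -0.037 rows 0.3
```

{"fn": "servo_tool", "kwargs": {"moves": [[255,[0.007,0,0.005],0],[255,[0,0,0],0],[255,[0,0,0],0],[255,[0,0,0],0],[255,[0,0.004,0],0.04],[255,[0,0.008,0],0.08],[255,[0,0.008,0],0.08],[255,[0,0.008,0],0.08]]}}

```text
time: 29.73
tool_pos: [0.501, 0.1, 0.0949]
tcp_rot: [-0.077, -3.137, 0.004]
wrist_force: [2.1, -0.6, 0.7]
width: 0.194
```

```bash
cat >> h.py <<'E'
def ha():
    p=np.array(bot.read_state()['tool_pos'][:2])-[.5946,.1035];a=np.degrees(np.arctan2(p[1],p[0]))%360
    print('r',np.hypot(*p),'ang',a,'v',np.radians(203.5-a),'ideal psi',a-90)
E
python3 - <<'E'
from h import *
tl();ha()
go(.4995,.0735,.091,106)
E
```

```text
tilt: tool x dz 0.0038 tool y dz -0.0027 q [ 1.490e-01  1.190e-01  2.099e+00 -2.000e-03  9.280e-01 -1.371e+00]
r 0.09362110592816472 ang 182.13860374718618 v 0.37282669743478014 ideal psi 92.13860374718618
t 29.73 tcp [501.  100.   94.9] psi 87.2 tilt 0.3 F [ 2.1 -0.6  0.7] w 0.194 q6 -1.37
tool shift mm [  0.2 -26.5   4. ] turn -0.328 rows 2.7
   [0.0001, -0.0088, 0.0013] -0.1094
   [0.001, -0.0088, 0.0013] -0.1094
   [0.002, -0.0086, 0.0013] -0.1094
```

{"fn": "servo_tool", "kwargs": {"moves": [[255,[0,0.008,0],0.075],[255,[0,0.008,0],0.075],[255,[0,0.008,0],0.075],[255,[0,0.008,0],0.075],[255,[0,0.008,0],0.075],[255,[0,0.006,0],0.06],[255,[0,0.004,0],0.04],[255,[0,0,0],0]]}}

```text
time: 30.4
tool_pos: [0.5113, 0.1465, 0.095]
tcp_rot: [-0.855, -3.015, 0.018]
wrist_force: [1.8, -0.2, -1.2]
width: 0.193
```

```bash
python3 - <<'E'
from h import *
tl();ha()
go(.4995,.0735,.091,106)
E
```

```text
tilt: tool x dz 0.0043 tool y dz -0.0129 q [ 0.236  0.161  2.05  -0.007  0.942 -0.778]
r 0.09378540980171296 ang 152.69767616364524 v 0.8866678186087875 ideal psi 62.69767616364524
t 30.4 tcp [511.3 146.5  95. ] psi 58.3 tilt 0.8 F [ 1.8 -0.2 -1.2] w 0.193 q6 -0.78
tool shift mm [-28.4 -68.3   4.7] turn -0.832 rows 6.9
   [-0.0041, -0.0098, 0.0007] -0.1189
   [-0.0029, -0.0102, 0.0007] -0.1189
   [-0.0016, -0.0104, 0.0007] -0.1189
   [-0.0004, -0.0106, 0.0007] -0.1189
   [0.0009, -0.0105, 0.0007] -0.1189
   [0.0021, -0.0103, 0.0007] -0.1189
   [0.0033, -0.01, 0.0007] -0.1189
```

{"fn": "servo_tool", "kwargs": {"moves": [[255,[0,0.006,0],0.04],[255,[0,0.006,0],0.04],[255,[0,0.005,0],0.03],[255,[0,0.005,0],0.02],[255,[0,0.005,0],0.01],[255,[0,0.005,0],0],[255,[0,0.005,0],0],[255,[0,0.005,0],0]]}}

```text
time: 31.07
tool_pos: [0.5197, 0.1603, 0.0944]
tcp_rot: [-1.049, -2.924, 0.092]
wrist_force: [-10.9, -15.2, 14.1]
width: 0.192
```

```bash
python3 - <<'E'
from h import *
tl();ha()
go(.4995,.0735,.091,106)
E
```

```text
tilt: tool x dz 0.0117 tool y dz -0.0668 q [ 0.27   0.212  1.992 -0.034  1.    -0.592]
r 0.09399512468815828 ang 142.8434166677202 v 1.0586570921585963 ideal psi 52.84341666772019
t 31.07 tcp [519.7 160.3  94.4] psi 50.5 tilt 3.9 F [-10.9 -15.2  14.1] w 0.192 q6 -0.59
tool shift mm [-39.7 -79.4   8.2] turn -0.968 rows 8.1
   [-0.0044, -0.0088, 0.0009] -0.1075
   [-0.0034, -0.0092, 0.0009] -0.1075
   [-0.0024, -0.0096, 0.0009] -0.1075
   [-0.0014, -0.0098, 0.0009] -0.1075
   [-0.0003, -0.0099, 0.0009] -0.1075
   [0.0007, -0.0098, 0.0009] -0.1075
   [0.0018, -0.0097, 0.0009] -0.1075
   [0.0028, -0.0095, 0.0009] -0.1075
   [0.0038, -0.0091, 0.0009] -0.1075
```

{"fn": "servo_tool", "kwargs": {"moves": [[255,[0,0.002,0],0],[255,[0,0,0],0],[255,[0,0,0],0],[255,[0,0,0],0],[255,[0,0,0],0],[255,[0,0,0],0],[255,[0,0,0],0],[255,[0,0,0],0]]}}

```text
time: 31.73
tool_pos: [0.5175, 0.1571, 0.0945]
tcp_rot: [-1.039, -2.923, 0.099]
wrist_force: [-2.2, -2.9, 0.1]
width: 0.194
```

```bash
python3 - <<'E'
from h import *
tl();ha()
go(.4995,.0735,.091,106)
c=snap('scene','s6.png');im=c['pixels'][60:230,300:470,::-1];cv2.imwrite('pics/s6c.png',cv2.resize(im,(600,600)))
P=pts(c);print(slab(P,.165,.185,.5946,.1035,.05));print(slab(P,.093,.1,.6,.103,.05))
E
```

```text
tilt: tool x dz 0.0141 tool y dz -0.0729 q [ 0.267  0.21   1.994 -0.037  1.005 -0.6  ]
r 0.09388617549389396 ang 145.1606153766544 v 1.0182143452647328 ideal psi 55.16061537665439
t 31.73 tcp [517.5 157.1  94.5] psi 50.9 tilt 4.3 F [-2.2 -2.9  0.1] w 0.194 q6 -0.6
tool shift mm [-38.9 -75.8   8.5] turn -0.962 rows 8.0
   [-0.0043, -0.0084, 0.0009] -0.1069
   [-0.0034, -0.0088, 0.0009] -0.1069
   [-0.0024, -0.0091, 0.0009] -0.1069
   [-0.0014, -0.0094, 0.0009] -0.1069
   [-0.0004, -0.0095, 0.0009] -0.1069
   [0.0006, -0.0094, 0.0009] -0.1069
   [0.0016, -0.0093, 0.0009] -0.1069
   [0.0026, -0.0091, 0.0009] -0.1069
   [0.0035, -0.0088, 0.0009] -0.1069
(array([596.7, 104.9]), array([595.9, 106.4]), array([70.4, 11.9]), 'long axis deg', 85.8, 247)
(array([606.8,  99.7]), array([601.7, 103.4]), array([69.6, 46.6]), 'long axis deg', 70.2, 176)
```

View pics/s6c.png

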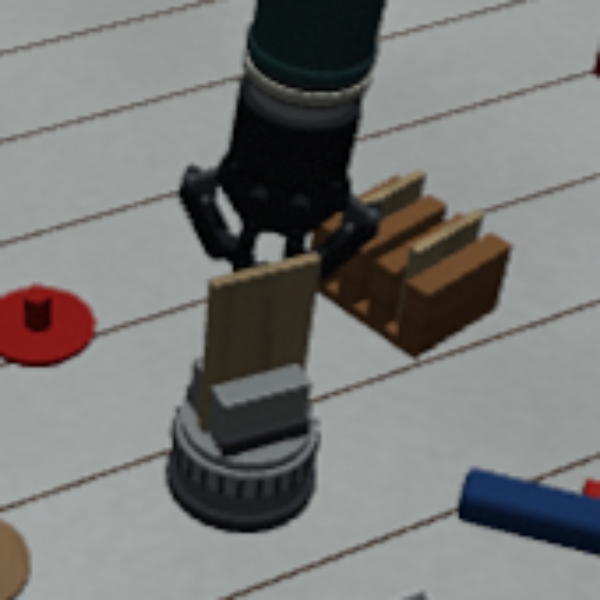

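{"fn": "servo_tool", "kwargs": {"moves": [[255,[0,0.006,0],0],[255,[0,0.006,0],0],[255,[0,0.006,0],0],[255,[0,0.006,0],0],[255,[0,0.006,0],0],[255,[0,0.006,0],0],[255,[0,0.006,0],0],[255,[0,0.006,0],0]]}}

```text
time: 32.45
tool_pos: [0.5218, 0.1625, 0.0944]
tcp_rot: [-1.027, -2.877, 0.224]
wrist_force: [-17.8, -19.8, 16.2]
width: 0.196
```

```bash
python3 - <<'E'
from h import *
tl();ha()
go(.4995,.0735,.091,106)
E
```

```text
tilt: tool x dz 0.0248 tool y dz -0.1636 q [ 0.298  0.27   1.926 -0.079  1.098 -0.546]
r 0.09373196597748486 ang 140.9876510138955 v 1.0910463129632628 ideal psi 50.98765101389549
t 32.45 tcp [521.8 162.5  94.4] psi 50.8 tilt 9.5 F [-17.8 -19.8  16.2] w 0.196 q6 -0.55
tool shift mm [-39.3 -81.4  15.9] turn -0.963 rows 8.0
   [-0.0044, -0.009, 0.0018] -0.107
   [-0.0034, -0.0095, 0.0018] -0.107
   [-0.0024, -0.0098, 0.0018] -0.107
   [-0.0013, -0.01, 0.0018] -0.107
   [-0.0002, -0.01, 0.0018] -0.107
   [0.0008, -0.01, 0.0018] -0.107
   [0.0019, -0.0099, 0.0018] -0.107
   [0.003, -0.0096, 0.0018] -0.107
   [0.004, -0.0092, 0.0018] -0.107
```

{"fn": "servo_tool", "kwargs": {"moves": [[200,[0,0.002,0],0],[150,[0,0.001,0],0],[0,[0,0,0],0],[0,[0,0,0],0],[0,[0,0,0],0],[0,[0,0,0],0],[0,[0,0,0],0],[0,[0,0,0],0]]}}

```text
time: 33.12
tool_pos: [0.5196, 0.1595, 0.0939]
tcp_rot: [-1.022, -2.869, 0.249]
wrist_force: [0.2, 0.1, 0.2]
width: 1.0
```

```bash
python3 - <<'E'
from h import *
tl();ha()
go(.5143,.1635,.2,60)
E
```

```text
tilt: tool x dz 0.0262 tool y dz -0.1816 q [ 0.299  0.276  1.922 -0.088  1.112 -0.542]
r 0.09355396958911143 ang 143.26836059271585 v 1.0512404215310742 ideal psi 53.26836059271585
t 33.12 tcp [519.6 159.5  93.9] psi 50.9 tilt 10.6 F [0.2 0.1 0.2] w 1.0 q6 -0.54
tool shift mm [   9.5  -19.5 -104.1] turn -0.158 rows 2.7
   [0.0032, -0.0065, -0.0347] -0.0528
   [0.0035, -0.0063, -0.0347] -0.0528
   [0.0038, -0.0061, -0.0347] -0.0528
```

{"fn": "servo_tool", "kwargs": {"moves": [[0,[0,-0.002,-0.01],0],[0,[0,-0.004,-0.022],0],[0,[0,-0.005,-0.027],0],[0,[0,-0.005,-0.027],0],[0,[0,-0.004,-0.022],0],[0,[0,-0.002,-0.01],0],[0,[0,0,-0.004],0],[0,[0,0,0],0]]}}

```text
time: 33.78
tool_pos: [0.5216, 0.1584, 0.2254]
tcp_rot: [-1.019, -2.868, 0.251]
wrist_force: [1.1, 0.1, -0.1]
width: 1.002
```

```bash
python3 - <<'E'
from h import *
tl()
go(.40,.14,.2,60)
c=snap('top','t7.png')
c=snap('scene','s7.png');im=c['pixels'][60:230,300:470,::-1];cv2.imwrite('pics/s7c.png',cv2.resize(im,(600,600)))
E
```

```text
tilt: tool x dz 0.0278 tool y dz -0.1833 q [ 0.296  0.148  1.811 -0.081  1.352 -0.568]
t 33.78 tcp [521.6 158.4 225.4] psi 51.0 tilt 10.7 F [ 1.1  0.1 -0.1] w 1.002 q6 -0.57
tool shift mm [ 81.7 -84.6  44. ] turn -0.157 rows 3.1
   [0.0204, -0.0211, 0.011] -0.0392
   [0.0212, -0.0203, 0.011] -0.0392
   [0.022, -0.0195, 0.011] -0.0392
   [0.0228, -0.0186, 0.011] -0.0392
```

View pics/s7.png

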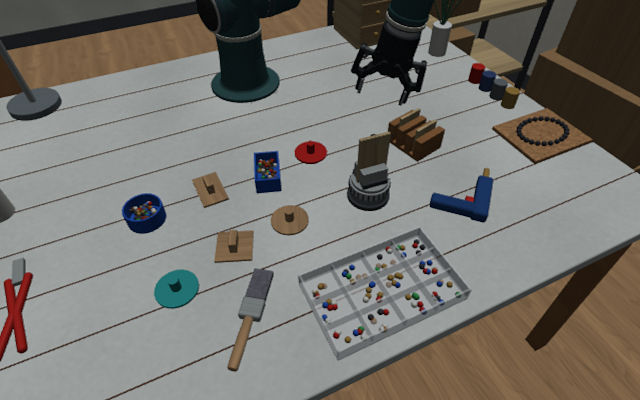

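View pics/t7.png

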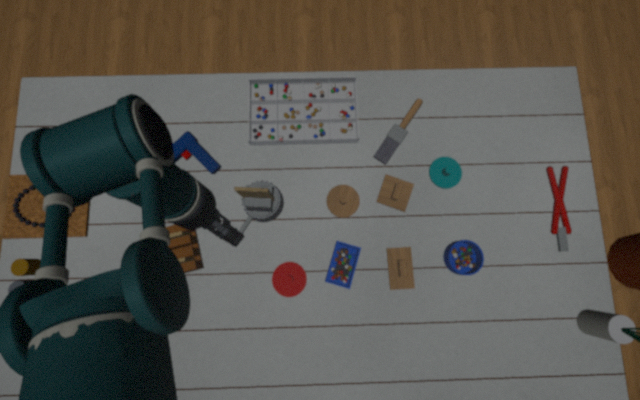

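The blank at (372,150) is held in the jaws, and all lids and tubs are where they were. The tool got tilted by the hard push on the handle, so I straighten it by pressing the closed fingertips on free bench.

{"fn": "servo_tool", "kwargs": {"moves": [[255,[0.01,-0.01,0],0],[255,[0.016,-0.018,0],0],[255,[0.018,-0.02,0.004],0],[255,[0.018,-0.02,0.008],0],[255,[0.01,-0.01,0.012],0],[255,[0.005,-0.005,0.01],0],[255,[0.002,-0.002,0.01],0],[255,[0,0,0],0]]}}

```text
time: 34.55
tool_pos: [0.388, 0.1342, 0.1839]
tcp_rot: [-1.01, -2.846, 0.273]
wrist_force: [-0.7, -0.0, -0.7]
width: -0.0
```

```bash
python3 - <<'E'
from h import *
tl()
go(.42,.14,.035,51)
E
```

```text
tilt: tool x dz 0.0424 tool y dz -0.205 q [ 0.329 -0.053  2.106 -0.076  1.288 -0.531]
t 34.55 tcp [388.  134.2 183.9] psi 51.2 tilt 12.1 F [-0.7 -0.  -0.7] w -0.0 q6 -0.53
tool shift mm [-27.3  54.6 139.6] turn 0.003 rows 3.8
   [-0.0068, 0.0136, 0.0349] 0.0008
   [-0.0068, 0.0136, 0.0349] 0.0008
   [-0.0068, 0.0137, 0.0349] 0.0008
   [-0.0068, 0.0137, 0.0349] 0.0008
```

{"fn": "servo_tool", "kwargs": {"moves": [[255,[-0.004,0.008,0.015],0],[255,[-0.005,0.01,0.025],0],[255,[-0.005,0.01,0.025],0],[255,[-0.005,0.01,0.025],0],[255,[-0.003,0.006,0.015],0],[255,[-0.002,0.004,0.008],0],[255,[0,0,0.004],0],[255,[0,0,0],0]]}}

```text
time: 35.22
tool_pos: [0.4208, 0.1405, 0.0498]
tcp_rot: [-1.009, -2.844, 0.276]
wrist_force: [-0.3, -0.6, -0.1]
width: -0.002
```

```bash
python3 - <<'E'
from h import *
tl()
go(.42,.14,.03,51)
E
```

```text
tilt: tool x dz 0.044 tool y dz -0.2076 q [ 0.32   0.19   2.137 -0.088  1.017 -0.514]
t 35.22 tcp [420.8 140.5  49.8] psi 51.2 tilt 12.3 F [-0.3 -0.6 -0.1] w -0.002 q6 -0.51
tool shift mm [-0.6  3.2 19.6] turn 0.003 rows 0.5
```

{"fn": "servo_tool", "kwargs": {"moves": [[255,[0,0.002,0.008],0],[255,[0,0.001,0.006],0],[255,[0,0.001,0.005],0],[255,[0,0.001,0.004],0],[255,[0,0,0.004],0],[255,[0,0,0.004],0],[255,[0,0,0.004],0],[255,[0,0,0.004],0]]}}

```text
time: 35.88
tool_pos: [0.4233, 0.1424, 0.025]
tcp_rot: [-1.014, -2.845, 0.273]
wrist_force: [-8.2, 0.4, 28.7]
width: -0.003
```

```bash
python3 - <<'E'
from h import *
tl()
go(.42,.14,.03,51)
E
```

```text
tilt: tool x dz 0.0422 tool y dz -0.2046 q [ 0.322  0.233  2.143 -0.09   0.964 -0.505]
t 35.88 tcp [423.3 142.4  25. ] psi 51.0 tilt 12.1 F [-8.2  0.4 28.7] w -0.003 q6 -0.51
tool shift mm [ 1.2 -4.8 -4. ] turn 0.0 rows 0.2
```

{"fn": "servo_tool", "kwargs": {"moves": [[255,[0,-0.001,0.004],0],[255,[0,-0.001,0.004],0],[255,[0,-0.001,0.004],0],[255,[0,-0.001,0.004],0],[255,[0,-0.001,0.004],0],[255,[0,-0.001,0.004],0],[255,[0,-0.001,0.004],0],[255,[0,-0.001,0.004],0]]}}

```text
time: 36.55
tool_pos: [0.423, 0.142, 0.0251]
tcp_rot: [-1.027, -2.847, 0.252]
wrist_force: [-6.7, 1.9, 26.7]
width: 0.001
```

```bash
python3 - <<'E'
from h import *
tl()
go(.42,.14,.03,51)
E
```

```text
tilt: tool x dz 0.0417 tool y dz -0.1903 q [ 0.316  0.225  2.152 -0.081  0.951 -0.509]
t 36.55 tcp [423.  142.   25.1] psi 50.6 tilt 11.2 F [-6.7  1.9 26.7] w 0.001 q6 -0.51
tool shift mm [ 1.2 -4.3 -4.1] turn -0.007 rows 0.2
```

{"fn": "servo_tool", "kwargs": {"moves": [[255,[0,-0.003,0.0035],0],[255,[0,-0.003,0.0035],0],[255,[0,-0.003,0.0035],0],[255,[0,-0.003,0.0035],0],[255,[0,-0.003,0.0035],0],[255,[0,-0.003,0.0035],0],[255,[0,-0.003,0.0035],0],[255,[0,-0.003,0.0035],0]]}}

```text
time: 37.22
tool_pos: [0.4219, 0.1408, 0.0252]
tcp_rot: [-1.053, -2.865, 0.183]
wrist_force: [-4.3, 7.6, 18.1]
width: 0.005
```

```bash
python3 - <<'E'
from h import *
tl()
go(.42,.14,.03,51)
E
```

```text
tilt: tool x dz 0.0375 tool y dz -0.141 q [ 0.298  0.194  2.183 -0.056  0.905 -0.53 ]
t 37.22 tcp [421.9 140.8  25.2] psi 49.8 tilt 8.4 F [-4.3  7.6 18.1] w 0.005 q6 -0.53
tool shift mm [ 1.1 -2.5 -4.4] turn -0.021 rows 0.2
```

{"fn": "servo_tool", "kwargs": {"moves": [[255,[0.001,-0.004,0.004],0],[255,[0.001,-0.004,0.004],0],[255,[0.001,-0.004,0.004],0],[255,[0.001,-0.004,0.004],0],[255,[0.001,-0.004,0.004],0],[255,[0.001,-0.004,0.004],0],[255,[0.001,-0.004,0.004],0],[255,[0.001,-0.004,0.004],0]]}}

```text
time: 37.88
tool_pos: [0.4205, 0.14, 0.0251]
tcp_rot: [-1.081, -2.9, 0.101]
wrist_force: [-4.1, 6.4, 19.7]
width: -0.001
```

```bash
python3 - <<'E'
from h import *
tl()
go(.42,.14,.03,51)
E
```

```text
tilt: tool x dz 0.019 tool y dz -0.0769 q [ 0.284  0.152  2.229 -0.035  0.836 -0.549]
t 37.88 tcp [420.5 140.   25.1] psi 49.2 tilt 4.5 F [-4.1  6.4 19.7] w -0.001 q6 -0.55
tool shift mm [ 0.5 -0.7 -4.9] turn -0.032 rows 0.3
```

{"fn": "servo_tool", "kwargs": {"moves": [[255,[0.001,-0.004,0.004],0],[255,[0.001,-0.004,0.004],0],[255,[0.001,-0.004,0.004],0],[255,[0.001,-0.004,0.004],0],[255,[0.001,-0.004,0.004],0],[255,[0.001,-0.004,0.004],0],[255,[0.001,-0.004,0.004],0],[255,[0.001,-0.004,0.004],0]]}}

```text
time: 38.55
tool_pos: [0.4193, 0.139, 0.0249]
tcp_rot: [-1.106, -2.932, 0.024]
wrist_force: [-5.1, 4.5, 23.9]
width: -0.007
```

```bash
python3 - <<'E'
from h import *
tl()
go(.42,.14,.03,51)
E
```

```text
tilt: tool x dz 0.0021 tool y dz -0.0169 q [ 0.269  0.115  2.271 -0.011  0.771 -0.573]
t 38.55 tcp [419.3 139.   24.9] psi 48.7 tilt 1.0 F [-5.1  4.5 23.9] w -0.007 q6 -0.57
tool shift mm [ 0.2  1.1 -5.1] turn -0.04 rows 0.3
```

{"fn": "servo_tool", "kwargs": {"moves": [[255,[0,-0.004,0.004],0],[255,[0,-0.004,0.004],0],[255,[0,-0.003,0.004],0],[255,[0,0,0],0],[255,[0,0,-0.01],0],[255,[0,0,-0.02],0],[255,[0,0,-0.025],0],[255,[0,0,-0.025],0]]}}

```text
time: 39.22
tool_pos: [0.4158, 0.138, 0.1071]
tcp_rot: [-1.112, -2.932, 0.001]
wrist_force: [1.4, -0.2, -0.4]
width: -0.004
```

```bash
python3 - <<'E'
from h import *
tl()
go(.4235,-.2275,.14,91)
E
```

```text
tilt: tool x dz 0.0054 tool y dz -0.0025 q [ 0.261 -0.036  2.235  0.004  0.948 -0.586]
t 39.22 tcp [415.8 138.  107.1] psi 48.4 tilt 0.3 F [ 1.4 -0.2 -0.4] w -0.004 q6 -0.59
tool shift mm [-248.1 -268.5  -33.6] turn -0.743 rows 9.2
   [-0.0248, -0.0269, -0.0034] -0.0743
   [-0.0227, -0.0286, -0.0034] -0.0743
   [-0.0206, -0.0302, -0.0034] -0.0743
   [-0.0183, -0.0317, -0.0034] -0.0743
   [-0.0159, -0.0329, -0.0034] -0.0743
   [-0.0134, -0.034, -0.0034] -0.0743
   [-0.0108, -0.0349, -0.0034] -0.0743
   [-0.0082, -0.0356, -0.0034] -0.0743
   [-0.0055, -0.0361, -0.0034] -0.0743
   [-0.0028, -0.0364, -0.0034] -0.0743
```

{"fn": "servo_tool", "kwargs": {"moves": [[0,[-0.012,-0.013,-0.006],-0.04],[0,[-0.018,-0.021,-0.005],-0.06],[0,[-0.018,-0.024,-0.004],-0.065],[0,[-0.016,-0.026,-0.003],-0.065],[0,[-0.015,-0.027,-0.003],-0.065],[0,[-0.013,-0.028,-0.003],-0.065],[0,[-0.011,-0.028,-0.002],-0.065],[0,[-0.009,-0.028,0],-0.065]]}}

```text
time: 39.88
tool_pos: [0.4265, -0.0933, 0.1472]
tcp_rot: [0.314, 3.109, 0.007]
wrist_force: [-0.3, 0.4, 0.4]
width: 0.996
```

```bash
python3 - <<'E'
from h import *
tl()
go(.4235,-.2275,.12,91,.03)
E
```

```text
tilt: tool x dz -0.0165 tool y dz 0.0064 q [-0.278 -0.108  2.216  0.009  1.018 -1.652]
t 39.88 tcp [426.5 -93.3 147.2] psi 78.5 tilt 1.0 F [-0.3  0.4  0.4] w 0.996 q6 -1.65
tool shift mm [ -23.5 -132.3   26.8] turn -0.219 rows 4.6
   [-0.0047, -0.0265, 0.0054] -0.0438
   [-0.0035, -0.0266, 0.0054] -0.0438
   [-0.0024, -0.0268, 0.0054] -0.0438
   [-0.0012, -0.0268, 0.0054] -0.0438
   [-0.0, -0.0269, 0.0054] -0.0438
```

{"fn": "servo_tool", "kwargs": {"moves": [[0,[-0.005,-0.025,0.004],-0.05],[0,[-0.004,-0.025,0.004],-0.05],[0,[-0.003,-0.024,0.004],-0.04],[0,[-0.002,-0.02,0.004],-0.035],[0,[0,-0.013,0.004],-0.02],[0,[0,-0.007,0.003],0],[0,[0,-0.003,0.002],0],[0,[0,0,0],0]]}}

```text
time: 40.55
tool_pos: [0.4279, -0.2247, 0.1271]
tcp_rot: [0.005, 3.117, -0.006]
wrist_force: [0.2, 0.1, -0.2]
width: 0.997
```

```bash
python3 - <<'E'
from h import *
tl()
go(.4235,-.2275,.042,91,.03)
P=pts(snap('scene','s8.png'));print(slab(P,.038,.046,.425,-.227,.04));print(slab(P,.037,.046,.435,-.088,.08))
E
```

```text
tilt: tool x dz -0.0249 tool y dz -0.0035 q [-0.542  0.008  2.149  0.012  0.962 -2.116]
t 40.55 tcp [ 427.9 -224.7  127.1] psi 89.8 tilt 1.4 F [ 0.2  0.1 -0.2] w 0.997 q6 -2.12
tool shift mm [ 6.5 -2.5 85. ] turn -0.02 rows 2.8
   [0.0022, -0.0008, 0.0283] -0.0068
   [0.0022, -0.0008, 0.0283] -0.0068
   [0.0022, -0.0008, 0.0283] -0.0068
(array([ 424.1, -226.7]), array([ 424.1, -226.5]), array([41.7, 16.4]), 'long axis deg', -0.5, 89)
(array([437.8, -87.3]), array([435.5, -85.8]), array([104.7,  59.8]), 'long axis deg', -18.2, 239)
```

View pics/s8.png

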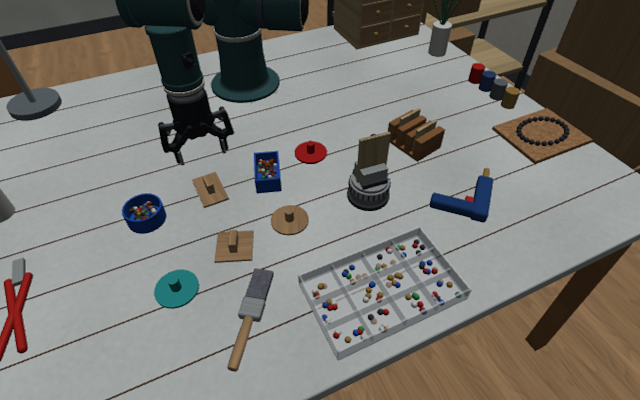

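The oblong lid at (210,188) and the oblong tub at (267,170) are unmoved and the gripper is above the lid. I descend, after a top-view check of the chuck.

```bash
python3 - <<'E'
from h import *
P=pts(snap('top','t9.png'));print('handle',slab(P,.093,.106,.512,.163,.03));print('blank',slab(P,.165,.185,.5946,.1035,.05));print('jaws',slab(P,.09,.104,.5946,.1035,.06))
E
```

```text
handle (array([511.4, 157.3]), array([511.8, 157.3]), array([15.7, 15.6]), 'long axis deg', -1.1, 54)
blank (array([594.1, 104.3]), array([595. , 104.7]), array([70. ,  8.4]), 'long axis deg', 85.3, 168)
jaws (array([587.8, 101.8]), array([594.8, 104.3]), array([69.4, 48.4]), 'long axis deg', 86.1, 330)
```

{"fn": "servo_tool", "kwargs": {"moves": [[0,[0.004,-0.002,0.01],-0.02],[0,[0.002,0,0.02],0],[0,[0,0,0.02],0],[0,[0,0,0.015],0],[0,[0,0,0.008],0],[0,[0,0,0.003],0],[0,[0,0,0],0],[0,[0,0,0],0]]}}

```text
time: 41.32
tool_pos: [0.4273, -0.2208, 0.0525]
tcp_rot: [-0.041, 3.11, -0.008]
wrist_force: [-0.0, 0.1, -0.2]
width: 0.998
```

```bash
python3 - <<'E'
from h import *
tl()
go(.4235,-.2275,.042,91,.03)
E
```

```text
tilt: tool x dz -0.0308 tool y dz -0.0058 q [-0.537  0.11   2.208  0.016  0.795 -2.145]
t 41.32 tcp [ 427.3 -220.8   52.5] psi 91.5 tilt 1.8 F [-0.   0.1 -0.2] w 0.998 q6 -2.14
tool shift mm [ 4.3 -6.5 10.4] turn 0.009 rows 0.4
```

{"fn": "servo_tool", "kwargs": {"moves": [[0,[0.004,-0.006,0.003],0],[0,[0,0,0.003],0],[0,[0,0,0.003],0],[0,[0,0,0.002],0],[0,[0,0,0],0],[0,[0,0,0],0],[0,[0,0,0],0],[0,[0,0,0],0]], "newtons": 30}}

```text
time: 41.98
tool_pos: [0.426, -0.2293, 0.0439]
tcp_rot: [-0.04, 3.105, -0.014]
wrist_force: [-0.1, 0.2, -0.2]
width: 0.997
```

```bash
python3 - <<'E'
from h import *
tl()
go(.4235,-.2275,.042,91,.03)
E
```

```text
tilt: tool x dz -0.0364 tool y dz -0.0095 q [-0.553  0.126  2.211  0.017  0.77  -2.162]
t 41.98 tcp [ 426.  -229.3   43.9] psi 91.5 tilt 2.2 F [-0.1  0.2 -0.2] w 0.997 q6 -2.16
tool shift mm [2.6 1.9 1.8] turn 0.008 rows 0.1
```

Close on the knob.

{"fn": "servo_tool", "kwargs": {"moves": [[255,[0.002,0.002,0.001],0],[255,[0,0,0],0],[255,[0,0,0],0],[255,[0,0,0],0],[255,[0,0,0],0],[255,[0,0,0],0],[255,[0,0,0],0],[255,[0,0,0],0]]}}

```text
time: 42.65
tool_pos: [0.4239, -0.2271, 0.043]
tcp_rot: [-0.041, 3.104, -0.014]
wrist_force: [0.1, 0.2, -0.6]
width: 0.178
```

```bash
python3 - <<'E'
from h import *
tl()
go(.4235,-.2275,.042,91,.03)
E
```

```text
tilt: tool x dz -0.0367 tool y dz -0.0096 q [-0.552  0.122  2.217  0.017  0.766 -2.161]
t 42.65 tcp [ 423.9 -227.1   43. ] psi 91.5 tilt 2.2 F [ 0.1  0.2 -0.6] w 0.178 q6 -2.16
tool shift mm [ 0.5 -0.4  1. ] turn 0.009 rows 0.1
```

{"fn": "servo_tool", "kwargs": {"moves": [[255,[0,0,-0.01],0],[255,[0,0,-0.018],0],[255,[0,0,-0.018],0],[255,[0,0,-0.015],0],[255,[0,0,-0.008],0],[255,[0,0,-0.004],0],[255,[0,0,0],0],[255,[0,0,0],0]]}}

```text
time: 43.32
tool_pos: [0.4194, -0.2254, 0.1201]
tcp_rot: [-0.041, 3.108, -0.011]
wrist_force: [-0.5, 0.0, -0.1]
width: 0.177
```

```bash
python3 - <<'E'
from h import *
tl()
go(.4352,-.087,.12,72,.025)
E
```

```text
tilt: tool x dz -0.0335 tool y dz -0.0075 q [-0.554 -0.003  2.174  0.015  0.938 -2.159]
t 43.32 tcp [ 419.4 -225.4  120.1] psi 91.5 tilt 2.0 F [-0.5  0.  -0.1] w 0.177 q6 -2.16
tool shift mm [-19.4 137.9  -0.2] turn 0.34 rows 5.6
   [-0.0032, 0.023, -0.0] 0.0567
   [-0.0019, 0.0231, -0.0] 0.0567
   [-0.0006, 0.0232, -0.0] 0.0567
   [0.0007, 0.0232, -0.0] 0.0567
   [0.002, 0.0231, -0.0] 0.0567
   [0.0033, 0.023, -0.0] 0.0567
```

{"fn": "servo_tool", "kwargs": {"moves": [[255,[-0.003,0.01,0],0.03],[255,[-0.003,0.018,0],0.05],[255,[-0.002,0.022,0],0.06],[255,[-0.001,0.022,0],0.06],[255,[0,0.02,0],0.06],[255,[0.001,0.014,0],0.04],[255,[0.001,0.008,0],0.02],[255,[0,0.003,0],0.01]]}}

```text
time: 43.98
tool_pos: [0.4363, -0.1044, 0.1128]
tcp_rot: [0.504, 3.078, 0.001]
wrist_force: [-0.2, -0.8, -0.3]
width: 0.182
```

```bash
python3 - <<'E'
from h import *
tl()
go(.4352,-.087,.12,72,.025)
E
```

```text
tilt: tool x dz -0.0222 tool y dz 0.0043 q [-0.293 -0.041  2.227  0.004  0.933 -1.542]
t 43.98 tcp [ 436.3 -104.4  112.8] psi 71.4 tilt 1.3 F [-0.2 -0.8 -0.3] w 0.182 q6 -1.54
tool shift mm [ 6.4 16.1 -7.3] turn -0.01 rows 0.8
```

{"fn": "servo_tool", "kwargs": {"moves": [[255,[0.002,0.006,-0.001],-0.01],[255,[0.002,0.006,-0.001],0],[255,[0.002,0.004,-0.001],0],[255,[0,0,0],0],[255,[0,0,0],0],[255,[0,0,0],0],[255,[0,0,0],0],[255,[0,0,0],0]]}}

```text
time: 44.65
tool_pos: [0.4339, -0.0864, 0.1139]
tcp_rot: [0.485, 3.085, 0.0]
wrist_force: [0.1, 0.5, -1.4]
width: 0.179
```

```bash
python3 - <<'E'
from h import *
tl()
go(.4352,-.087,.085,72,.025)
c=snap('scene','s10.png');P=pts(c)
s=bot.read_state();z=s['tool_pos'][2]-.043
print('plate',slab(P,z+.006,z+.017,.4352,-.087,.075));print('tub',slab(P,.036,.046,.4352,-.087,.08))
im=c['pixels'][110:230,200:340,::-1];cv2.imwrite('pics/s10c.png',cv2.resize(im,(700,600)))
E
```

```text
tilt: tool x dz -0.0183 tool y dz 0.0031 q [-0.254 -0.052  2.235  0.003  0.94  -1.515]
t 44.65 tcp [433.9 -86.4 113.9] psi 72.1 tilt 1.1 F [ 0.1  0.5 -1.4] w 0.179 q6 -1.51
tool shift mm [-0.9 -0.2 28.9] turn 0.002 rows 1.2
   [-0.0004, -0.0001, 0.0145] 0.0011
   [-0.0004, -0.0001, 0.0145] 0.0011
plate (array([452.1, -89.8]), array([433.9, -84.4]), array([101.3,  60.2]), 'long axis deg', -17.7, 459)
tub (array([474.3, -99.4]), array([462.2, -93.7]), array([58.7, 48.4]), 'long axis deg', 70.1, 134)
```

View pics/s10c.png

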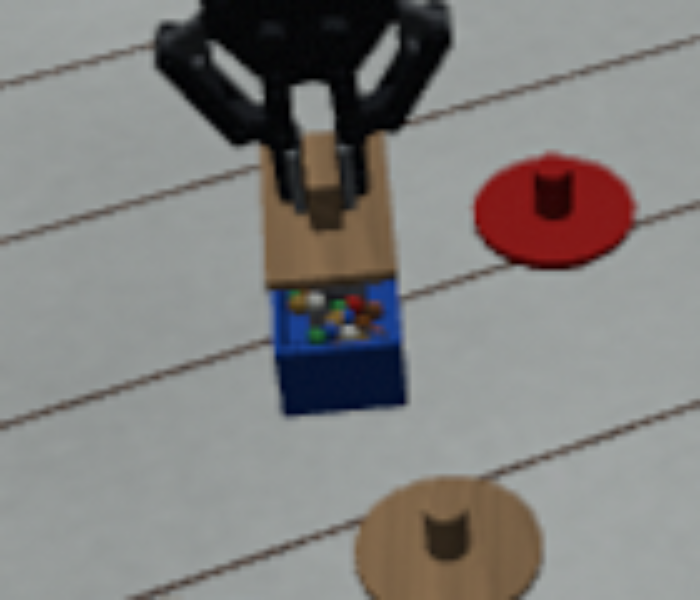

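The held lid is aligned over the oblong tub: crop plate (330,210) above tub (335,340), 1–2 mm and 0.5° off. I lower it.

{"fn": "servo_tool", "kwargs": {"moves": [[255,[0,-0.001,0.008],0],[255,[0,0,0.01],0],[255,[0,0,0.008],0],[255,[0,0,0.005],0],[255,[0,0,0.003],0],[255,[0,0,0.003],0],[255,[0,0,0.003],0],[255,[0,0,0.003],0]]}}

```text
time: 45.37
tool_pos: [0.4349, -0.0883, 0.0762]
tcp_rot: [0.487, 3.091, 0.001]
wrist_force: [-14.5, 3.3, 31.8]
width: 0.182
```

```bash
python3 - <<'E'
from h import *
tl()
go(.4352,-.087,.077,72,.025)
E
```

```text
tilt: tool x dz -0.0119 tool y dz 0.0024 q [-2.580e-01  1.200e-02  2.256e+00  2.000e-03  8.610e-01 -1.518e+00]
t 45.37 tcp [434.9 -88.3  76.2] psi 72.1 tilt 0.7 F [-14.5   3.3  31.8] w 0.182 q6 -1.52
tool shift mm [ 0.2  1.4 -0.8] turn 0.002 rows 0.1
```

{"fn": "servo_tool", "kwargs": {"moves": [[255,[0,0,-0.001],0],[255,[0,0,0],0],[150,[0,0,0],0],[0,[0,0,0],0],[0,[0,0,0],0],[0,[0,0,0],0],[0,[0,0,-0.015],0],[0,[0,0,-0.025],0]]}}

```text
time: 46.03
tool_pos: [0.4305, -0.0872, 0.1127]
tcp_rot: [0.488, 3.102, 0.002]
wrist_force: [-0.5, -0.2, 0.6]
width: 0.994
```

{"fn": "servo_tool", "kwargs": {"moves": [[0,[0,0,-0.02],0],[0,[0,0,-0.02],0],[0,[0,0,-0.01],0],[0,[0,0,-0.005],0],[0,[0,0,0],0],[0,[0,0,0],0],[0,[0,0,0],0],[0,[0,0,0],0]]}}

```text
time: 46.7
tool_pos: [0.4301, -0.0872, 0.1692]
tcp_rot: [0.488, 3.103, 0.003]
wrist_force: [0.8, 1.0, -0.1]
width: 0.998
```

```bash
python3 - <<'E'
from h import *
tl()
go(.5925,-.0945,.15,72,.03)
c=snap('scene','s11.png');P=pts(c)
print('plate',slab(P,.042,.052,.4352,-.087,.075));print('knob',slab(P,.07,.08,.4352,-.087,.04));print('tub',slab(P,.02,.04,.4352,-.087,.08))
print('knobR',slab(P,.038,.046,.593,-.095,.03))
im=c['pixels'][110:230,200:340,::-1];cv2.imwrite('pics/s11c.png',cv2.resize(im,(700,600)))
E
```

```text
tilt: tool x dz 0.0002 tool y dz 0.0017 q [-2.580e-01 -1.180e-01  2.180e+00  2.000e-03  1.080e+00 -1.517e+00]
t 46.7 tcp [430.1 -87.2 169.2] psi 72.1 tilt 0.1 F [ 0.8  1.  -0.1] w 0.998 q6 -1.52
tool shift mm [-156.8   42.9   19.2] turn 0.002 rows 5.5
   [-0.0261, 0.0071, 0.0032] 0.0003
   [-0.0261, 0.0072, 0.0032] 0.0003
   [-0.0261, 0.0072, 0.0032] 0.0003
   [-0.0261, 0.0072, 0.0032] 0.0003
   [-0.0261, 0.0072, 0.0032] 0.0003
   [-0.0261, 0.0072, 0.0032] 0.0003
plate (array([443.1, -88.5]), array([434.9, -85.5]), array([104.5,  60.1]), 'long axis deg', -18.6, 633)
knob (array([437.4, -87.1]), array([434.7, -86.1]), array([45.2, 14.4]), 'long axis deg', -20.4, 91)
tub (array([ 481.7, -100.4]), array([470.3, -79.9]), array([90. , 45.7]), 'long axis deg', -60.7, 156)
knobR (array([593.1, -93.4]), array([592.6, -93.2]), array([20.8, 17.6]), 'long axis deg', -21.6, 62)
```

View pics/s11c.png

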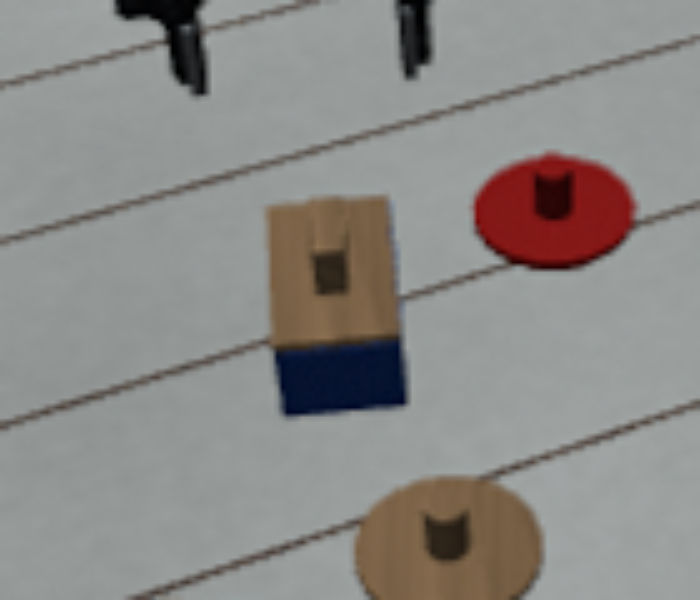

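The oblong lid sits flush on its tub at (330,300) in the crop. Next is the round wooden lid.

{"fn": "servo_tool", "kwargs": {"moves": [[0,[-0.012,0.003,0.002],0],[0,[-0.02,0.006,0.003],0],[0,[-0.026,0.007,0.003],0],[0,[-0.026,0.007,0.003],0],[0,[-0.022,0.006,0.003],0],[0,[-0.015,0.004,0.002],0],[0,[-0.009,0.002,0],0],[0,[-0.004,0,0],0]]}}

```text
time: 47.42
tool_pos: [0.5676, -0.0938, 0.1421]
tcp_rot: [-0.487, -3.088, -0.004]
wrist_force: [-0.1, -0.1, 0.6]
width: 1.002
```

```bash
python3 - <<'E'
from h import *
tl()
go(.5925,-.0945,.1,72,.03)
E
```

```text
tilt: tool x dz 0.0157 tool y dz 0.0002 q [-0.208  0.184  1.923  0.002  1.05  -1.467]
t 47.42 tcp [567.6 -93.8 142.1] psi 72.1 tilt 0.9 F [-0.1 -0.1  0.6] w 1.002 q6 -1.47
tool shift mm [-24.6   7.   41.7] turn 0.001 rows 1.6
   [-0.0123, 0.0035, 0.0209] 0.0007
   [-0.0123, 0.0035, 0.0209] 0.0007
```

{"fn": "servo_tool", "kwargs": {"moves": [[0,[-0.008,0.002,0.006],0],[0,[-0.008,0.002,0.01],0],[0,[-0.005,0.002,0.01],0],[0,[-0.002,0.001,0.008],0],[0,[-0.001,0,0.005],0],[0,[0,0,0.003],0],[0,[0,0,0],0],[0,[0,0,0],0]]}}

```text
time: 48.08
tool_pos: [0.5892, -0.0942, 0.0937]
tcp_rot: [-0.487, -3.081, -0.004]
wrist_force: [0.1, -0.0, -0.2]
width: 1.0
```

```bash
python3 - <<'E'
from h import *
tl()
go(.5925,-.0945,.043,72,.03)
E
```

```text
tilt: tool x dz 0.0227 tool y dz -0.0009 q [-0.201  0.28   1.905  0.002  0.979 -1.46 ]
t 48.08 tcp [589.2 -94.2  93.7] psi 72.1 tilt 1.3 F [ 0.1 -0.  -0.2] w 1.0 q6 -1.46
tool shift mm [-4.3  0.8 50.6] turn 0.001 rows 1.7
   [-0.0022, 0.0004, 0.0253] 0.0004
   [-0.0022, 0.0004, 0.0253] 0.0004
```

{"fn": "servo_tool", "kwargs": {"moves": [[0,[-0.003,0.001,0.008],0],[0,[-0.001,0,0.012],0],[0,[0,0,0.012],0],[0,[0,0,0.008],0],[0,[0,0,0.005],0],[0,[0,0,0.002],0],[0,[0,0,0],0],[0,[0,0,0],0]]}}

```text
time: 48.75
tool_pos: [0.5918, -0.0942, 0.0417]
tcp_rot: [-0.487, -3.081, -0.004]
wrist_force: [0.4, -0.4, 0.2]
width: 0.999
```

```bash
python3 - <<'E'
from h import *
tl()
go(.5925,-.0945,.043,72,.03)
E
```

```text
tilt: tool x dz 0.023 tool y dz -0.001 q [-0.2    0.351  1.925  0.002  0.888 -1.459]
t 48.75 tcp [591.8 -94.2  41.7] psi 72.0 tilt 1.3 F [ 0.4 -0.4  0.2] w 0.999 q6 -1.46
tool shift mm [-0.7 -0.1 -1.3] turn 0.001 rows 0.1
```

{"fn": "servo_tool", "kwargs": {"moves": [[255,[0,0,-0.001],0],[255,[0,0,0],0],[255,[0,0,0],0],[255,[0,0,0],0],[255,[0,0,0],0],[255,[0,0,0],0],[255,[0,0,0],0],[255,[0,0,0],0]]}}

```text
time: 49.42
tool_pos: [0.5937, -0.0945, 0.0453]
tcp_rot: [-0.487, -3.085, -0.004]
wrist_force: [-0.9, -0.8, -0.8]
width: 0.219
```

```bash
python3 - <<'E'
from h import *
tl()
go(.5925,-.0945,.043,72,.03)
E
```

```text
tilt: tool x dz 0.0186 tool y dz -0.0005 q [-0.2    0.347  1.923  0.002  0.89  -1.459]
t 49.42 tcp [593.7 -94.5  45.3] psi 72.0 tilt 1.1 F [-0.9 -0.8 -0.8] w 0.219 q6 -1.46
tool shift mm [ 1.1 -0.3  2.3] turn 0.001 rows 0.1
```

{"fn": "servo_tool", "kwargs": {"moves": [[255,[0,0,-0.01],0],[255,[0,0,-0.018],0],[255,[0,0,-0.018],0],[255,[0,0,-0.015],0],[255,[0,0,-0.008],0],[255,[0,0,-0.004],0],[255,[0,0,0],0],[255,[0,0,0],0]]}}

```text
time: 50.08
tool_pos: [0.5935, -0.0947, 0.1226]
tcp_rot: [-0.487, -3.082, -0.004]
wrist_force: [0.7, 0.3, 0.6]
width: 0.219
```

```bash
python3 - <<'E'
from h import *
tl()
go(.444,-.379,.13,72,.03)
c=snap('scene','s12.png');P=pts(c)
print('tubR',slab(P,.037,.046,.444,-.38,.06))
Q=pts(snap('top','t12.png'));print('tubR',slab(Q,.037,.046,.444,-.38,.06))
E
```

```text
tilt: tool x dz 0.0218 tool y dz -0.0008 q [-0.2    0.254  1.877  0.002  1.032 -1.459]
t 50.08 tcp [593.5 -94.7 122.6] psi 72.0 tilt 1.3 F [0.7 0.3 0.6] w 0.219 q6 -1.46
tool shift mm [  54.7 -316.6   -6. ] turn 0.001 rows 10.7
   [0.005, -0.0288, -0.0005] 0.0001
   [0.005, -0.0288, -0.0005] 0.0001
   [0.005, -0.0288, -0.0005] 0.0001
   [0.005, -0.0288, -0.0005] 0.0001
   [0.005, -0.0288, -0.0005] 0.0001
   [0.005, -0.0288, -0.0005] 0.0001
   [0.005, -0.0288, -0.0005] 0.0001
   [0.005, -0.0288, -0.0005] 0.0001
   [0.005, -0.0288, -0.0005] 0.0001
   [0.005, -0.0288, -0.0005] 0.0001
   [0.005, -0.0288, -0.0005] 0.0001
tubR (array([ 445.5, -378.8]), array([ 444.4, -378.3]), array([83., 83.]), 'long axis deg', -77.3, 306)
tubR (array([ 442.4, -381.3]), array([ 443.5, -380.5]), array([82.6, 82.3]), 'long axis deg', 88.7, 231)
```

View pics/s12.png

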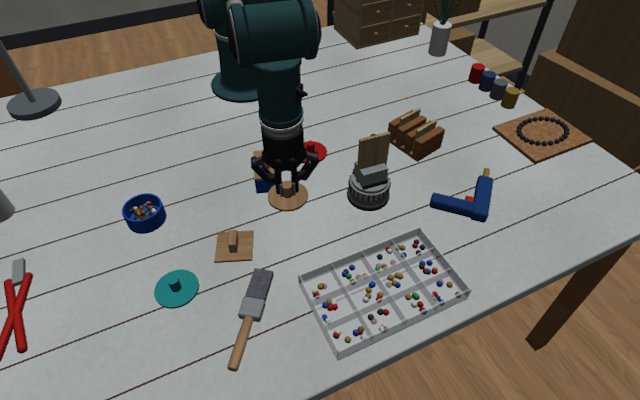

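The round lid is held at (287,195), and the round tub at (144,212) is where it was. I carry it over.

{"fn": "servo_tool", "kwargs": {"moves": [[255,[0.002,-0.012,-0.001],0],[255,[0.003,-0.02,-0.001],0],[255,[0.005,-0.027,-0.001],0],[255,[0.005,-0.03,-0.001],0],[255,[0.005,-0.03,-0.001],0],[255,[0.005,-0.03,-0.001],0],[255,[0.005,-0.03,-0.001],0],[255,[0.005,-0.03,-0.001],0]]}}

```text
time: 50.85
tool_pos: [0.4872, -0.2867, 0.1235]
tcp_rot: [-0.467, -3.07, -0.009]
wrist_force: [1.0, 0.1, -1.1]
width: 0.222
```

```bash
python3 - <<'E'
from h import *
tl()
go(.445,-.379,.13,72,.03)
E
```

```text
tilt: tool x dz 0.0366 tool y dz 0.0002 q [-0.57   0.199  1.944 -0.011  1.034 -1.833]
t 50.85 tcp [ 487.2 -286.7  123.5] psi 72.7 tilt 2.1 F [ 1.   0.1 -1.1] w 0.222 q6 -1.83
tool shift mm [  13.  -100.7   -6.1] turn 0.012 rows 3.4
   [0.0033, -0.0252, -0.0015] 0.003
   [0.0032, -0.0252, -0.0015] 0.003
   [0.0031, -0.0252, -0.0015] 0.003
   [0.003, -0.0252, -0.0015] 0.003
```

{"fn": "servo_tool", "kwargs": {"moves": [[255,[0.003,-0.024,-0.001],0],[255,[0.003,-0.02,-0.001],0],[255,[0.002,-0.016,-0.001],0],[255,[0.002,-0.011,-0.001],0],[255,[0.001,-0.007,-0.001],0],[255,[0,-0.004,0],0],[255,[0,-0.001,0],0],[255,[0,0,0],0]]}}

```text
time: 51.52
tool_pos: [0.4393, -0.3721, 0.1236]
tcp_rot: [-0.479, -3.057, -0.014]
wrist_force: [0.4, 0.7, -0.5]
width: 0.225
```

```bash
python3 - <<'E'
from h import *
tl()
go(.445,-.3795,.12,72,.03)
c=snap('scene','s13.png');P=pts(c)
s=bot.read_state();z=s['tool_pos'][2]-.0453
p=s['tool_pos'];print('plate',slab(P,z+.006,z+.018,p[0],p[1],.06),'tcp',p)
E
```

```text
tilt: tool x dz 0.0479 tool y dz 0.0015 q [-0.736  0.222  1.915 -0.021  1.048 -1.985]
t 51.52 tcp [ 439.3 -372.1  123.6] psi 72.2 tilt 2.7 F [ 0.4  0.7 -0.5] w 0.225 q6 -1.98
tool shift mm [-7.8 -5.3  3.2] turn 0.004 rows 0.3
plate (array([ 450.1, -369.1]), array([ 443.2, -368.7]), array([83.4, 74.2]), 'long axis deg', -82.9, 676) tcp [ 0.43944272 -0.37183708  0.12358882]
```

{"fn": "servo_tool", "kwargs": {"moves": [[255,[-0.003,-0.002,0],0],[255,[-0.003,-0.002,0],0],[255,[-0.002,-0.002,0],0],[255,[0,0,0],0],[255,[0,0,0],0],[255,[0,0,0],0],[255,[0,0,0],0],[255,[0,0,0],0]]}}

```text
time: 52.23
tool_pos: [0.4483, -0.3776, 0.123]
tcp_rot: [-0.47, -3.059, -0.015]
wrist_force: [0.3, 0.3, -0.7]
width: 0.219
```

```bash
python3 - <<'E'
from h import *
tl()
go(.445,-.3795,.09,72,.03)
c=snap('scene','s14.png');P=pts(c)
s=bot.read_state();z=s['tool_pos'][2]-.0453
p=s['tool_pos'];print('plate',slab(P,z+.006,z+.018,p[0],p[1],.06),'tcp',p)
im=c['pixels'][150:250,90:200,::-1];cv2.imwrite('pics/s14c.png',cv2.resize(im,(660,600)))
E
```

```text
tilt: tool x dz 0.0479 tool y dz 0.0025 q [-0.733  0.241  1.893 -0.02   1.052 -1.988]
t 52.23 tcp [ 448.3 -377.6  123. ] psi 72.5 tilt 2.8 F [ 0.3  0.3 -0.7] w 0.219 q6 -1.99
tool shift mm [ 1.  -2.9 33.1] turn 0.009 rows 1.1
   [0.0005, -0.0014, 0.0165] 0.0047
   [0.0005, -0.0014, 0.0165] 0.0047
plate (array([ 458.8, -374.5]), array([ 451.6, -373.9]), array([83.4, 75.9]), 'long axis deg', -80.7, 689) tcp [ 0.44829844 -0.37762391  0.12298915]
```

View pics/s14c.png

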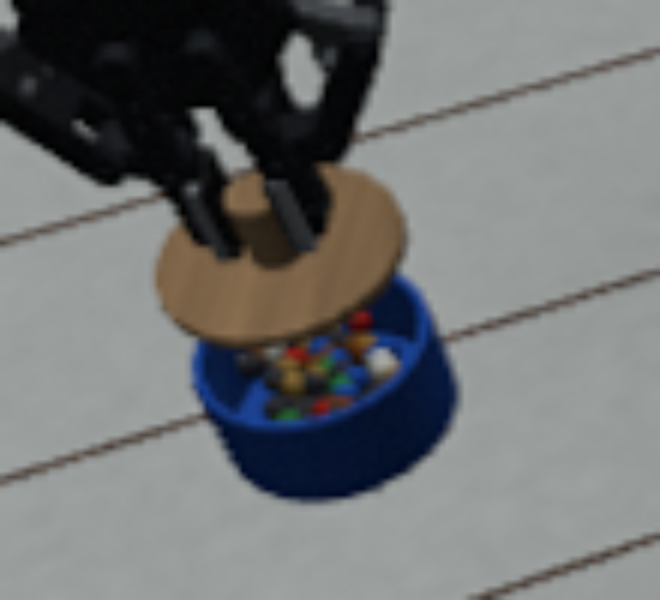

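{"fn": "servo_tool", "kwargs": {"moves": [[255,[0.001,-0.002,0.005],0],[255,[0,-0.002,0.008],0],[255,[0,0,0.007],0],[255,[0,0,0.004],0],[255,[0,0,0.002],0],[255,[0,0,0],0],[255,[0,0,0],0],[255,[0,0,0],0]]}}

```text
time: 52.95
tool_pos: [0.4433, -0.3804, 0.0928]
tcp_rot: [-0.47, -3.056, -0.018]
wrist_force: [-0.6, -0.5, -0.9]
width: 0.219
```

```bash
python3 - <<'E'
from h import *
tl()
go(.445,-.3795,.079,72,.03)
c=snap('scene','s15.png');P=pts(c)
im=c['pixels'][150:250,90:200,::-1];cv2.imwrite('pics/s15c.png',cv2.resize(im,(660,600)))
E
```

```text
tilt: tool x dz 0.0505 tool y dz 0.0037 q [-0.742  0.274  1.915 -0.021  0.999 -1.995]
t 52.95 tcp [ 443.3 -380.4   92.8] psi 72.5 tilt 2.9 F [-0.6 -0.5 -0.9] w 0.219 q6 -2.0
tool shift mm [-2.1  1.4 13.7] turn 0.009 rows 0.5
```

View pics/s15c.png

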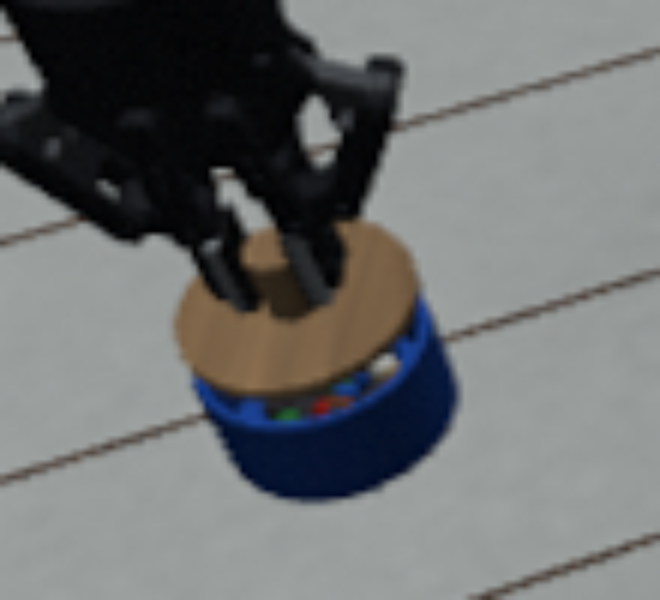

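The lid at (297,315) hovers just above the rim, about 2 mm off toward the robot. I correct that and press down.

{"fn": "servo_tool", "kwargs": {"moves": [[255,[-0.003,0.001,0.001],0],[255,[0,0,0.003],0],[255,[0,0,0.004],0],[255,[0,0,0.004],0],[255,[0,0,0.003],0],[255,[0,0,0.003],0],[255,[0,0,0.003],0],[255,[0,0,0.003],0]]}}

```text
time: 53.67
tool_pos: [0.4478, -0.3813, 0.078]
tcp_rot: [-0.47, -3.058, -0.015]
wrist_force: [-6.6, 5.2, 19.1]
width: 0.223
```

```bash
python3 - <<'E'
from h import *
tl()
go(.445,-.3795,.079,72,.03)
c=snap('scene','s16.png');P=pts(c)
im=c['pixels'][150:250,90:200,::-1];cv2.imwrite('pics/s16c.png',cv2.resize(im,(660,600)))
E
```

```text
tilt: tool x dz 0.0481 tool y dz 0.0026 q [-0.738  0.298  1.917 -0.022  0.972 -1.991]
t 53.67 tcp [ 447.8 -381.3   78. ] psi 72.5 tilt 2.8 F [-6.6  5.2 19.1] w 0.223 q6 -1.99
tool shift mm [ 3.3  0.8 -0.8] turn 0.009 rows 0.1
```

View pics/s16c.png

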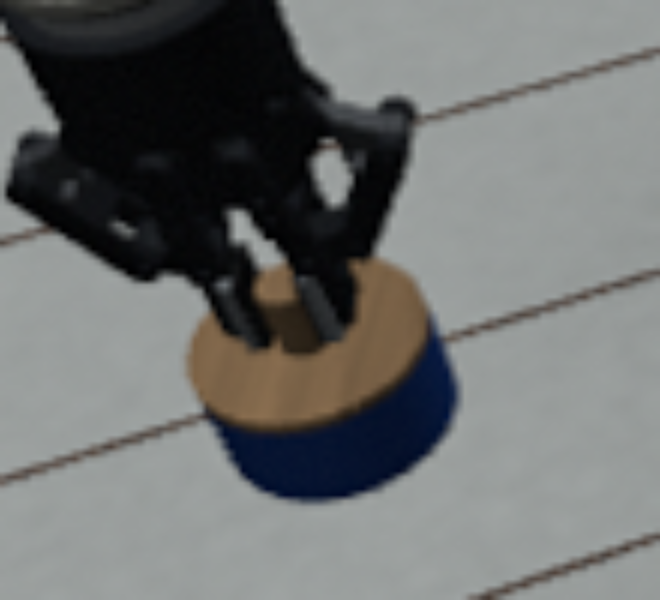

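{"fn": "servo_tool", "kwargs": {"moves": [[255,[0,0,0],0],[200,[0,0,0],0],[100,[0,0,0],0],[0,[0,0,0],0],[0,[0,0,0],0],[0,[0,0,0],0],[0,[0,0,-0.015],0],[0,[0,0,-0.025],0]]}}

```text
time: 54.38
tool_pos: [0.4461, -0.3788, 0.1126]
tcp_rot: [-0.469, -3.049, -0.025]
wrist_force: [-0.3, -0.0, -0.8]
width: 0.997
```

{"fn": "servo_tool", "kwargs": {"moves": [[0,[0,0,-0.025],0],[0,[0,0,-0.025],0],[0,[0,0,-0.015],0],[0,[0,0,-0.008],0],[0,[0,0,0],0],[0,[0,0,0],0],[0,[0,0,0],0],[0,[0,0,0],0]]}}

```text
time: 55.05
tool_pos: [0.4501, -0.3807, 0.1879]
tcp_rot: [-0.469, -3.048, -0.026]
wrist_force: [-0.7, 0.4, 0.4]
width: 0.997
```

```bash
python3 - <<'E'
from h import *
tl()
go(.42,.13,.16,60,.03)
c=snap('scene','s17.png');P=pts(c)
print('plate',slab(P,.04,.052,.444,-.379,.06));print('knob',slab(P,.068,.08,.444,-.379,.03))
im=c['pixels'][110:250,90:310,::-1];cv2.imwrite('pics/s17c.png',cv2.resize(im,(800,509)))
Q=pts(snap('top','t17.png'))
print('handle',slab(Q,.093,.106,.512,.157,.03));print('blank',slab(Q,.165,.185,.5946,.1035,.05));print('handle s',slab(P,.093,.106,.512,.157,.03))
E
```

```text
tilt: tool x dz 0.0593 tool y dz 0.0077 q [-0.735  0.19   1.824 -0.019  1.184 -1.993]
t 55.05 tcp [ 450.1 -380.7  187.9] psi 72.5 tilt 3.4 F [-0.7  0.4  0.4] w 0.997 q6 -1.99
tool shift mm [180.  477.9  42.3] turn 0.218 rows 17.1
   [0.01, 0.0265, 0.0024] 0.0121
   [0.0103, 0.0264, 0.0024] 0.0121
   [0.0106, 0.0263, 0.0024] 0.0121
   [0.011, 0.0262, 0.0024] 0.0121
   [0.0113, 0.026, 0.0024] 0.0121
   [0.0116, 0.0259, 0.0024] 0.0121
   [0.0119, 0.0258, 0.0024] 0.0121
   [0.0122, 0.0256, 0.0024] 0.0121
   [0.0125, 0.0255, 0.0024] 0.0121
   [0.0128, 0.0253, 0.0024] 0.0121
   [0.0131, 0.0251, 0.0024] 0.0121
   [0.0134, 0.025, 0.0024] 0.0121
   [0.0137, 0.0248, 0.0024] 0.0121
   [0.014, 0.0246, 0.0024] 0.0121
   [0.0143, 0.0245, 0.0024] 0.0121
   [0.0146, 0.0243, 0.0024] 0.0121
   [0.0149, 0.0241, 0.0024] 0.0121
   [0.0152, 0.0239, 0.0024] 0.0121
plate (array([ 452.2, -378.8]), array([ 446.3, -379.2]), array([84.3, 83.3]), 'long axis deg', 26.4, 806)
knob (array([ 448.7, -378.8]), array([ 446.6, -379.2]), array([21.1, 18.6]), 'long axis deg', 16.7, 79)
handle (array([511.4, 157.3]), array([511.6, 157.1]), array([16.3, 15.5]), 'long axis deg', -7.3, 54)
blank (array([594.1, 104.7]), array([594.8, 105.3]), array([71. ,  8.7]), 'long axis deg', 85.0, 169)
handle s (array([507.2, 161.4]), array([507.5, 162.1]), array([12. ,  3.8]), 'long axis deg', 82.7, 7)
```

View pics/s17c.png

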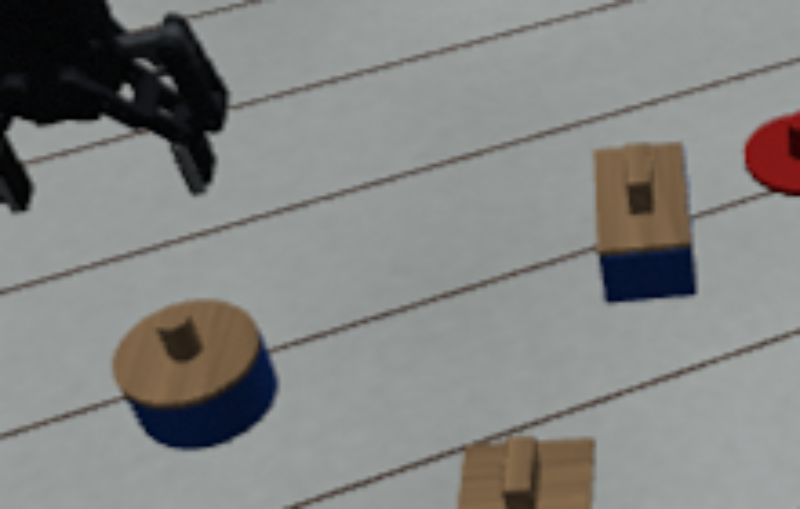

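View pics/t17.png

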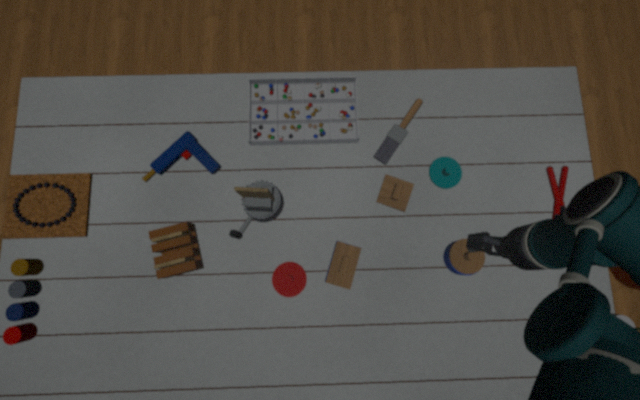

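```bash
python3 - <<'E'
from h import *
for f in('pics/s17.png.npz','pics/t17.png.npz'):
    P=pts(dict(np.load(f)))
    for n,x,y,ri in(('R',.446,-.379,.038),('O',.435,-.0865,.028)):
        m=(np.hypot(P[...,0]-x,P[...,1]-y)<ri)&(P[...,2]>.04)&(P[...,2]<.055);q=P[m]
        if len(q)<30: continue
        A=np.c_[q[:,0]-x,q[:,1]-y,np.ones(len(q))];s=np.linalg.lstsq(A,q[:,2],rcond=None)[0];print(f,n,np.round(s,4),len(q))
E
```

```text
pics/s17.png.npz R [-0.0055 -0.0006  0.0485] 591
pics/s17.png.npz O [ 0.0062 -0.002   0.0491] 214
pics/t17.png.npz R [-0.0021  0.0048  0.0485] 603
pics/t17.png.npz O [-0.0009  0.0023  0.0482] 322
```

{"fn": "servo_tool", "kwargs": {"moves": [[255,[0.005,0.012,0],0],[255,[0.008,0.02,0.001],0.01],[255,[0.01,0.026,0.001],0.01],[255,[0.011,0.028,0.001],0.01],[255,[0.011,0.028,0.001],0.01],[255,[0.011,0.028,0.001],0.01],[255,[0.012,0.028,0.001],0.01],[255,[0.012,0.028,0.001],0.01]]}}

```text
time: 55.82
tool_pos: [0.4346, -0.1577, 0.1807]
tcp_rot: [-0.592, -3.016, -0.03]
wrist_force: [1.3, 0.4, 0.3]
width: 0.002
```

```bash
python3 - <<'E'
from h import *
tl()
go(.42,.13,.14,60,.03)
E
```

```text
tilt: tool x dz 0.07 tool y dz 0.0058 q [-0.405 -0.036  2.083  0.005  1.165 -1.59 ]
t 55.82 tcp [ 434.6 -157.7  180.7] psi 67.8 tilt 4.0 F [1.3 0.4 0.3] w 0.002 q6 -1.59
tool shift mm [119.2 260.6  50.6] turn 0.135 rows 9.7
   [0.0119, 0.0261, 0.0051] 0.0135
   [0.0123, 0.0259, 0.0051] 0.0135
   [0.0126, 0.0257, 0.0051] 0.0135
   [0.013, 0.0256, 0.0051] 0.0135
   [0.0133, 0.0254, 0.0051] 0.0135
   [0.0137, 0.0252, 0.0051] 0.0135
   [0.014, 0.025, 0.0051] 0.0135
   [0.0143, 0.0248, 0.0051] 0.0135
   [0.0147, 0.0246, 0.0051] 0.0135
   [0.015, 0.0244, 0.0051] 0.0135
```

Both lids are level, with the plate tops about 48.5 mm up (47 expected, plus the depth bias seen earlier). I go back towards the chuck.

{"fn": "servo_tool", "kwargs": {"moves": [[255,[0.012,0.027,0.004],0.015],[255,[0.012,0.027,0.004],0.015],[255,[0.013,0.027,0.005],0.015],[255,[0.013,0.027,0.005],0.015],[255,[0.013,0.026,0.005],0.015],[255,[0.013,0.024,0.005],0.015],[255,[0.011,0.02,0.005],0.015],[255,[0.008,0.015,0.005],0.01]]}}

```text
time: 56.48
tool_pos: [0.4178, 0.0762, 0.146]
tcp_rot: [-0.77, -2.968, -0.027]
wrist_force: [0.8, -0.6, -0.1]
width: -0.001
```

```bash
python3 - <<'E'
from h import *
tl()
go(.42,.14,.06,60,.03)
E
```

```text
tilt: tool x dz 0.0769 tool y dz -0.002 q [ 0.09  -0.078  2.193  0.047  1.091 -0.996]
t 56.48 tcp [417.8  76.2 146. ] psi 60.9 tilt 4.4 F [ 0.8 -0.6 -0.1] w -0.001 q6 -1.0
tool shift mm [22.4 56.9 87.9] turn 0.016 rows 3.6
   [0.0056, 0.0142, 0.022] 0.004
   [0.0057, 0.0142, 0.022] 0.004
   [0.0057, 0.0142, 0.022] 0.004
   [0.0058, 0.0142, 0.022] 0.004
```

{"fn": "servo_tool", "kwargs": {"moves": [[255,[0.005,0.013,0.005],0.004],[255,[0.004,0.011,0.012],0.004],[255,[0.003,0.009,0.018],0],[255,[0.002,0.006,0.02],0],[255,[0.001,0.003,0.018],0],[255,[0,0.001,0.012],0],[255,[0,0,0.007],0],[255,[0,0,0.003],0]]}}

```text
time: 57.15
tool_pos: [0.4096, 0.1347, 0.0462]
tcp_rot: [-0.769, -2.962, -0.026]
wrist_force: [-0.1, 0.1, -0.3]
width: -0.002
```

```bash
python3 - <<'E'
from h import *
tl()
go(.42,.14,.025,60,.03)
E
```

```text
tilt: tool x dz 0.0826 tool y dz -0.0039 q [ 0.221  0.085  2.253  0.068  0.869 -0.888]
t 57.15 tcp [409.6 134.7  46.2] psi 60.9 tilt 4.7 F [-0.1  0.1 -0.3] w -0.002 q6 -0.89
tool shift mm [-8.2  9.8 20.6] turn 0.016 rows 0.8
```

{"fn": "servo_tool", "kwargs": {"moves": [[255,[0,0,0.007],0],[255,[0,0,0.007],0],[255,[0,0,0.005],0],[255,[0,0,0.004],0],[255,[0.003,0,0.004],0],[255,[0.004,0,0.004],0],[255,[0.004,0,0.004],0],[255,[0.004,0,0.004],0]]}}

```text
time: 57.82
tool_pos: [0.4074, 0.1363, 0.025]
tcp_rot: [-0.757, -2.986, -0.011]
wrist_force: [-2.7, -15.0, 28.2]
width: 0.004
```

{"fn": "servo_tool", "kwargs": {"moves": [[255,[0.004,0,0.004],0],[255,[0.004,0,0.004],0],[255,[0.004,0,0.004],0],[255,[0.004,0,0.004],0],[255,[0.004,0,0.004],0],[255,[0.004,0,0.004],0],[255,[0.004,0,0.004],0],[255,[0.004,0,0.004],0]]}}

```text
time: 58.48
tool_pos: [0.4064, 0.1371, 0.0249]
tcp_rot: [-0.744, -3.039, 0.016]
wrist_force: [-4.7, -14.3, 31.3]
width: 0.008
```

```bash
python3 - <<'E'
from h import *
tl()
go(.42,.14,.025,60,.03)
E
```

```text
tilt: tool x dz 0.0099 tool y dz -0.0127 q [ 0.269  0.092  2.296 -0.004  0.769 -0.819]
t 58.48 tcp [406.4 137.1  24.9] psi 62.5 tilt 0.9 F [ -4.7 -14.3  31.3] w 0.008 q6 -0.82
tool shift mm [-10.7   8.9  -0.3] turn 0.043 rows 0.5
```

{"fn": "servo_tool", "kwargs": {"moves": [[255,[0.003,-0.004,0.004],0],[255,[0,-0.004,0.004],0],[255,[0,-0.004,0.004],0],[255,[0,-0.004,0.004],0],[255,[0,-0.004,0.004],0],[255,[0,-0.004,0.004],0],[255,[0,-0.004,0.004],0],[255,[0,0,0],0]]}}

```text
time: 59.15
tool_pos: [0.4083, 0.1354, 0.0269]
tcp_rot: [-0.787, -3.04, -0.061]
wrist_force: [0.2, -0.2, -0.3]
width: -0.001
```

```bash
python3 - <<'E'
from h import *
tl()
go(.512,.158,.2,58,.03)
E
```

```text
tilt: tool x dz 0.01 tool y dz 0.0374 q [ 0.237  0.07   2.316  0.051  0.738 -0.865]
t 59.15 tcp [408.3 135.4  26.9] psi 61.0 tilt 2.2 F [ 0.2 -0.2 -0.3] w -0.001 q6 -0.87
tool shift mm [ -78.    76.5 -171.2] turn 0.052 rows 6.8
   [-0.0111, 0.0109, -0.0245] 0.0074
   [-0.0111, 0.011, -0.0245] 0.0074
   [-0.011, 0.0111, -0.0245] 0.0074
   [-0.0109, 0.0112, -0.0245] 0.0074
   [-0.0108, 0.0113, -0.0245] 0.0074
   [-0.0107, 0.0113, -0.0245] 0.0074
   [-0.0106, 0.0114, -0.0245] 0.0074
```

{"fn": "servo_tool", "kwargs": {"moves": [[0,[0,0,-0.02],0],[0,[0,0,-0.03],0],[0,[0,0,-0.035],0],[0,[-0.005,0.005,-0.03],0],[0,[-0.012,0.012,-0.02],0.01],[0,[-0.014,0.014,-0.01],0.015],[0,[-0.014,0.014,0],0.015],[0,[-0.012,0.012,0],0.01]]}}

```text
time: 59.82
tool_pos: [0.4866, 0.15, 0.1841]
tcp_rot: [0.869, 3.013, 0.067]
wrist_force: [-1.1, 1.0, -0.3]
width: 1.0
```

```bash
python3 - <<'E'
from h import *
tl()
go(.512,.158,.15,58,.03)
E
```

```text
tilt: tool x dz 0.0073 tool y dz 0.0425 q [ 0.228 -0.009  2.049  0.04   1.077 -0.8  ]
t 59.82 tcp [486.6 150.  184.1] psi 57.8 tilt 2.5 F [-1.1  1.  -0.3] w 1.0 q6 -0.8
tool shift mm [-17.5  18.8  34.8] turn -0.003 rows 1.4
   [-0.0088, 0.0094, 0.0174] -0.0016
   [-0.0088, 0.0094, 0.0174] -0.0016
```

{"fn": "servo_tool", "kwargs": {"moves": [[0,[-0.006,0.006,0.004],0],[0,[-0.004,0.004,0.01],0],[0,[-0.002,0.002,0.012],0],[0,[-0.001,0.001,0.008],0],[0,[0,0,0.004],0],[0,[0,0,0],0],[0,[0,0,0],0],[0,[0,0,0],0]]}}

```text
time: 60.48
tool_pos: [0.5049, 0.1549, 0.1398]
tcp_rot: [0.872, 3.017, 0.063]
wrist_force: [0.2, -0.9, -0.4]
width: 1.002
```

```bash
python3 - <<'E'
from h import *
tl()
go(.512,.158,.091,58,.03)
E
```

```text
tilt: tool x dz 0.011 tool y dz 0.0389 q [ 0.229  0.079  2.048  0.042  0.995 -0.802]
t 60.48 tcp [504.9 154.9 139.8] psi 57.8 tilt 2.3 F [ 0.2 -0.9 -0.4] w 1.002 q6 -0.8
tool shift mm [-4.9  4.5 49. ] turn -0.004 rows 1.6
   [-0.0024, 0.0022, 0.0245] -0.0021
   [-0.0024, 0.0022, 0.0245] -0.0021
```

{"fn": "servo_tool", "kwargs": {"moves": [[0,[-0.005,0.004,0.008],0],[0,[0,0,0.014],0],[0,[0,0,0.014],0],[0,[0,0,0.008],0],[0,[0,0,0.003],0],[0,[0,0,0],0],[255,[0,0,0],0],[255,[0,0,0],0]], "newtons": 60}}

```text
time: 61.15
tool_pos: [0.5148, 0.1581, 0.0924]
tcp_rot: [0.869, 3.013, 0.068]
wrist_force: [-0.5, 0.1, -0.2]
width: 0.748
```

{"fn": "servo_tool", "kwargs": {"moves": [[255,[0,0,0],0],[255,[0,0,0],0],[255,[0,0,0],0],[255,[0,0,0],0],[255,[0,0,0],0],[255,[0,0,0],0],[255,[0,0,0],0],[255,[0,0,0],0]]}}

```text
time: 61.82
tool_pos: [0.5149, 0.1568, 0.0946]
tcp_rot: [0.864, 3.012, 0.063]
wrist_force: [0.7, 0.0, 0.6]
width: 0.194
```

```bash
python3 - <<'E'
from h import *
tl();ha()
go(.512,.158,.091,58,.03)
E
```

```text
tilt: tool x dz 0.0044 tool y dz 0.0405 q [ 0.23   0.151  2.064  0.04   0.902 -0.806]
r 0.0958814333467544 ang 146.1952882458206 v 1.0001558970167261 ideal psi 56.19528824582059
t 61.82 tcp [514.9 156.8  94.6] psi 58.0 tilt 2.3 F [0.7 0.  0.6] w 0.194 q6 -0.81
tool shift mm [ 3.1 -0.7  3.6] turn -0.0 rows 0.2
```

{"fn": "servo_tool", "kwargs": {"moves": [[255,[0,0.004,0],0.01],[255,[0,0.004,0],0.01],[255,[0,0.004,0],0.01],[255,[0,0.004,0],0.01],[255,[0,0.004,0],0.01],[255,[0,0.004,0],0.01],[255,[0,0.004,0],0.01],[255,[0,0.004,0],0.01]]}}

```text
time: 62.48
tool_pos: [0.5189, 0.1621, 0.0941]
tcp_rot: [-0.978, -2.968, 0.018]
wrist_force: [-9.4, -13.2, 11.5]
width: 0.197
```

```bash
python3 - <<'E'
from h import *
tl();ha()
go(.512,.158,.091,58,.03)
E
```

```text
tilt: tool x dz 0.0123 tool y dz -0.016 q [ 2.570e-01  1.870e-01  2.021e+00 -1.000e-03  9.540e-01 -6.760e-01]
r 0.0957720892531557 ang 142.26526887083236 v 1.0687476747774405 ideal psi 52.26526887083236
t 62.48 tcp [518.9 162.1  94.1] psi 53.5 tilt 1.2 F [ -9.4 -13.2  11.5] w 0.197 q6 -0.68
tool shift mm [ 3.  -7.3  3.3] turn -0.078 rows 0.7
```

{"fn": "servo_tool", "kwargs": {"moves": [[255,[0,0.004,0],0],[255,[0,0.004,0],0],[0,[0,0.003,0],0],[0,[0,0,0],0],[0,[0,0,0],0],[0,[0,0,0],0],[0,[0,0,0],0],[0,[0,0,0],0]]}}

```text
time: 63.15
tool_pos: [0.5207, 0.1637, 0.0934]
tcp_rot: [-0.982, -2.958, 0.041]
wrist_force: [0.5, -0.1, -0.0]
width: 0.996
```

{"fn": "servo_tool", "kwargs": {"moves": [[0,[0,0,-0.015],0],[0,[0,0,-0.025],0],[0,[0,0,-0.03],0],[0,[0,0,-0.025],0],[0,[0.01,-0.01,-0.015],0],[0,[0.015,-0.015,-0.005],0],[0,[0.02,-0.02,0],0],[0,[0.02,-0.02,0],0]]}}

```text
time: 63.82
tool_pos: [0.4371, 0.1562, 0.218]
tcp_rot: [-0.985, -2.962, 0.03]
wrist_force: [-0.4, -1.2, 0.2]
width: 1.001
```

{"fn": "servo_tool", "kwargs": {"moves": [[0,[0.015,-0.025,0],0],[0,[0.01,-0.03,0],0],[0,[0.005,-0.03,0],0],[0,[0,-0.035,0],0],[0,[0,-0.035,0],0],[0,[0,-0.035,0],0],[0,[0,-0.03,0],0],[0,[0,-0.025,0],0]]}}

```text
time: 64.48
tool_pos: [0.2597, -0.0223, 0.2256]
tcp_rot: [-0.966, -2.978, 0.017]
wrist_force: [0.5, -1.0, -0.4]
width: 1.004
```

```bash
python3 - <<'E'
from h import *
tl();ha()
go(.38,-.2,.2,58,.03)
Q=pts(snap('top','t20.png'))
print('handle',slab(Q,.093,.106,.512,.157,.03));print('blank',slab(Q,.165,.185,.5946,.1035,.05))
P=pts(snap('scene','s20.png'));print('blank s',slab(P,.165,.185,.5946,.1035,.05))
E
```

```text
tilt: tool x dz 0.0068 tool y dz -0.0134 q [-0.17  -0.598  2.392 -0.009  1.36  -1.112]
r 0.3577823976937205 ang 200.5804747840717 v 0.050955327612947285 ideal psi 110.5804747840717
t 64.48 tcp [259.7 -22.3 225.6] psi 54.1 tilt 0.9 F [ 0.5 -1.  -0.4] w 1.004 q6 -1.11
tool shift mm [-201.9  -73.    25.2] turn -0.068 rows 7.2
   [-0.0252, -0.0091, 0.0031] -0.0086
   [-0.0252, -0.0093, 0.0031] -0.0086
   [-0.0251, -0.0096, 0.0031] -0.0086
   [-0.025, -0.0098, 0.0031] -0.0086
   [-0.0249, -0.01, 0.0031] -0.0086
   [-0.0248, -0.0102, 0.0031] -0.0086
   [-0.0247, -0.0104, 0.0031] -0.0086
   [-0.0246, -0.0106, 0.0031] -0.0086
handle (array([511.1, 157.2]), array([511.6, 157. ]), array([15.8, 15.8]), 'long axis deg', 87.6, 54)
blank (array([594.1, 104.5]), array([595.1, 104.5]), array([70.2,  8.8]), 'long axis deg', 85.6, 169)
blank s (array([596.8, 105. ]), array([595.4, 106.4]), array([69.5, 10.3]), 'long axis deg', 85.2, 247)
```

View pics/t20.png

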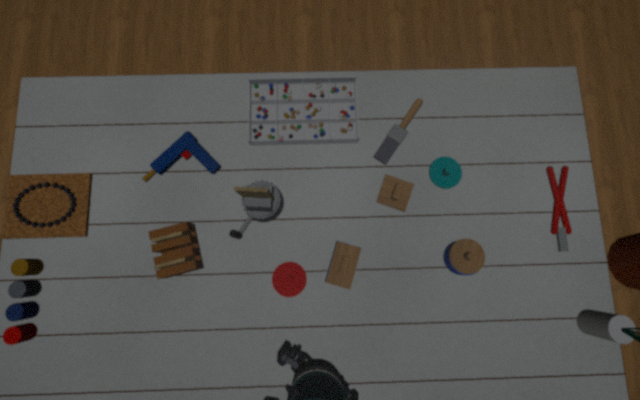

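```bash
python3 - <<'E'
from h import *
for f in('pics/s20.png.npz','pics/t20.png.npz'):
    P=pts(dict(np.load(f)))
    print(slab(P,.042,.054,.446,-.379,.06));print(slab(P,.042,.054,.435,-.087,.08))
    m=(np.hypot(P[...,0]-.595,P[...,1]-.1035)<.05)&(P[...,2]>.11)&(P[...,2]<.2);q=P[m];print('blank top z',np.percentile(q[:,2],[50,98]))
    # blank lean
    for lo in(.105,.15):
        r=q[(q[:,2]>lo)&(q[:,2]<lo+.02)]; 
        if len(r)>10: print(lo,r.mean(0),len(r))
E
```

```text
(array([ 452. , -378.8]), array([ 447. , -379.2]), array([84.7, 83.4]), 'long axis deg', 18.2, 812)
(array([443.4, -88.5]), array([434.6, -85.8]), array([104.4,  60.3]), 'long axis deg', -18.2, 645)
blank top z [0.14949101 0.18054254]
0.105 [0.59770022 0.10471869 0.1176786 ] 152
0.15 [0.59777027 0.10474642 0.16026208] 225
(array([ 444.8, -379.4]), array([ 444.6, -380.9]), array([84.1, 83.5]), 'long axis deg', -2.3, 948)
(array([434.4, -87.9]), array([434.9, -88.3]), array([100.8,  60.5]), 'long axis deg', -18.3, 988)
blank top z [0.16778059 0.18110613]
0.105 [0.59100344 0.101786   0.1174808 ] 38
0.15 [0.59114754 0.10082179 0.15970741] 57
```

View pics/s20.png

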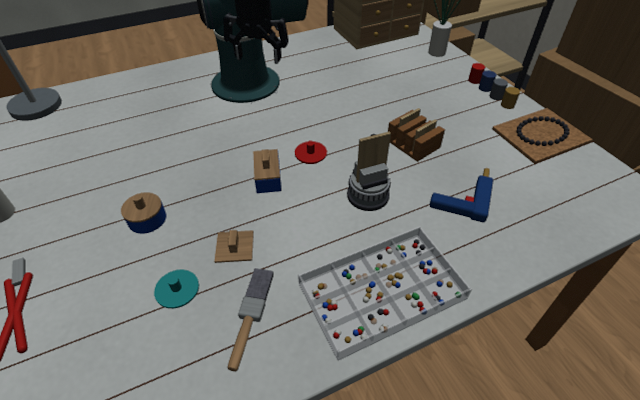

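The picture shows both tubs lidded at (143,212) and (267,170), and the blank upright in the jaws at (372,155). The gripper is clear. I let the arm settle and hand in.

{"fn": "servo_tool", "kwargs": {"moves": [[0,[0,0,0],0],[0,[0,0,0],0],[0,[0,0,0],0],[0,[0,0,0],0],[0,[0,0,0],0],[0,[0,0,0],0],[0,[0,0,0],0],[0,[0,0,0],0]]}}

```text
time: 65.25
tool_pos: [0.2624, -0.0202, 0.2264]
tcp_rot: [-0.967, -2.98, 0.013]
wrist_force: [1.1, 0.1, -0.8]
width: 1.003
```

```bash
python3 -c "
from h import *
print(bot.finish_job())"
```

```text
the job is handed in; nothing more can be done
None
```

The job is handed in at about 65 s. The bench is ready, apart from one doubt about how firmly the jaws grip.

**What I did:** I opened the chuck, stood the tall blank on the chuck face between the jaws, and tightened the handle twice (about 27 N and 16 N at the handle). I put the oblong and round wooden lids on their tubs. There was no square tub, so I left the square lid on the bench.

**Last checks:**
- **Blank:** it stands upright, with its top at about 0.18 m and within about 2 mm of the chuck's axis. It is parallel to the jaws to about 1°.
- **Lids:** both are level and fully seated, within about 3 mm of their tubs' centres in each camera.
- **Other things:** the short blanks, glue gun, brush and look-alike lids looked unmoved in the last pictures, and the gripper is open and clear of everything.

**Disagreement:** while I pushed the handle, the sleeve read 1.07 to 1.09. Both times after I let go, the camera showed it back at the same place, about 0.99 to 1.0. That is below the 1.05 given as firm but above the 0.88 limit. I took this as the sleeve springing back until its friction held it, with the jaws still pressing, but I had no way to measure the jaw force directly.

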